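# Clear the trimming plate

## Task

Make the trimming plate ready for the next batch: first take the banded tab blocks off it into the clear tray and draw the chip drawer fully out; then wipe all the loose chips over the plate's open edge into the drawer with the green scraper block, never picking chips up off the plate. Once all chips are in the drawer, stand the scraper back upright on its rubber mat, push the drawer with the chips fully shut under the plate, and lay the fresh tab bundle from the bench onto the clean plate between its fences; leave the tape roll and the vial alone.

Things in the scene. Friction and masses are not known exactly. Their poses are not given: they have to be found in the camera images.
- station: trimming station, fixed, level: bright aluminium plate 250 x 240 mm (station x by y), top at z = 52 mm, underside 40 mm, on a hollow blue base. Origin on the bench under the plate's centre. Its +y edge (y = +120 mm) has no fence: it is the open edge, above the drawer. Yaw varies by about 0.2 rad.
- plate_top (a point): centre of the plate's top face, axes as the station. Round the plate stand blue fences 8 mm high: along both x sides (16 mm wide, inner faces at x = -109 and +109 mm) and along the -y side (inner face at y = -108 mm)
- drawer (a joint): the grey chip drawer under the plate slides out along station +y; value = distance out in m, 0 = shut under the plate, 0.080 = fully out at its stop. Light friction (about 1.5 N), no spring, stays where left. Drawn out, its inside reaches 76 mm out past the plate's open edge, below it. Walls 4 mm, their top z = 34 mm
- drawer_floor (a point): centre of the drawer's inner floor, 10 mm above the bench, axes as the station; inside 222 (x) x 212 (y) x 24 mm deep. Moves with the drawer; shut, it lies at station y = +10 mm
- drawer_bar (a point): middle of the top of the drawer's orange pull bar: bar 70 mm along station x, 10 mm thick (y), from 18 to 50 mm above the bench, its near face 37 mm clear of the drawer's front wall; held by two steel arms (at x = -27 and +27 mm, 7 mm wide, z 18 to 26 mm), free in between. It stays outside the plate when shut. Pinch it from above across its thickness
- scraper: green hand scraper block, about 0.25 kg, standing on its black rubber foot. Origin at centre of underside; foot 80 mm (its x) x 40 mm (its y) x 24 mm high; above that an upright handle 46 (x) x 20 mm (y), from z = 24 to 70 mm. Grip the handle across its 20 mm. Either long face wipes (y = -20 and +20 mm)
- mat: black rubber mat for the scraper, fixed, 120 (x) x 90 (y) x 2 mm, origin at centre of underside; the scraper starts on it, long way along the mat's x, within about 0.15 rad. Between mat and station, further back near x = 0.75, y = -0.1 m, stands a wooden shelf post, and to the mat's right, nearer the robot (x under 0.56, y under -0.29), a tall hand press: keep gripper and wrist off both
- bundle: fresh bundle of black tabs lying on the bench, 62 (x) x 25 (y) x 29 mm high, 0.08 kg, origin at centre of underside; grip it across y
- tray: clear shallow tray, fixed, 171 (x) x 130 (y) x 30 mm high, origin at centre of underside, floor 2 mm thick, walls about 2 mm, open on top
- tape_roll: roll of tan tape lying flat, 93 x 91 x 48 mm, loose bystander; origin at centre of underside
- vial: small clear vial with grey cap and pink filling, 30 mm wide, 62 mm high, upright, loose bystander; origin at centre of underside
- block_1: banded block of black tabs, 28 (x) x 35 (y) x 19 mm high (solid to the touch: 26 x 34 x 14 mm; grip low, across x), 0.04 kg, lying on the plate in a row amid the chips, 70 mm apart; origin at centre of underside. Two or three of the blocks are present
- block_2: banded block of black tabs, 28 (x) x 35 (y) x 19 mm high (solid to the touch: 26 x 34 x 14 mm; grip low, across x), 0.04 kg, lying on the plate in a row amid the chips, 70 mm apart; origin at centre of underside. Two or three of the blocks are present
- block_3: banded block of black tabs, 28 (x) x 35 (y) x 19 mm high (solid to the touch: 26 x 34 x 14 mm; grip low, across x), 0.04 kg, lying on the plate in a row amid the chips, 70 mm apart; origin at centre of underside. Two or three of the blocks are present
- chip_1: loose black plastic chip, L-shaped, 22 x 14 x 7 mm, 10 g, lying on the plate; origin about at centre of underside. Four to eight of the chips are present
- chip_2: loose black plastic chip, flat with a rib, 20 x 13 x 8 mm, 10 g, lying on the plate; origin about at centre of underside. Four to eight of the chips are present
- chip_3: loose black plastic chip, stubby, 12 x 16 x 8 mm, 10 g, lying on the plate; origin about at centre of underside. Four to eight of the chips are present
- chip_4: loose black plastic chip, L-shaped, 22 x 14 x 7 mm, 10 g, lying on the plate; origin about at centre of underside. Four to eight of the chips are present
- chip_5: loose black plastic chip, flat with a rib, 20 x 13 x 8 mm, 10 g, lying on the plate; origin about at centre of underside. Four to eight of the chips are present
- chip_6: loose black plastic chip, stubby, 12 x 16 x 8 mm, 10 g, lying on the plate; origin about at centre of underside. Four to eight of the chips are present
- chip_7: loose black plastic chip, L-shaped, 22 x 14 x 7 mm, 10 g, lying on the plate; origin about at centre of underside. Four to eight of the chips are present
- chip_8: loose black plastic chip, flat with a rib, 20 x 13 x 8 mm, 10 g, lying on the plate; origin about at centre of underside. Four to eight of the chips are present

How it is judged (in metres and radians):
On the way, in this order (a step that is already met when the one before it is completed fails the run):
1. every block present lies in the clear tray and the drawer is drawn out (at least 70 of 80 mm) (x of block_1 in the frame of tray between -0.082 and 0.082 m and y of block_1 in the frame of tray between -0.062 and 0.062 m and z of block_1 in the frame of tray between -0.002 and 0.03 m and x of block_2 in the frame of tray between -0.082 and 0.082 m and y of block_2 in the frame of tray between -0.062 and 0.062 m and z of block_2 in the frame of tray between -0.002 and 0.03 m and x of block_3 in the frame of tray between -0.082 and 0.082 m and y of block_3 in the frame of tray between -0.062 and 0.062 m and z of block_3 in the frame of tray between -0.002 and 0.03 m and value of joint drawer above 0.07 m), for 0.2 s.
2. every chip present lies inside the drawn-out drawer (at least 40 mm out) while the scraper is still on or just over the plate and the bundle is not yet on it (x of chip_1 in the frame of drawer_floor between -0.112 and 0.112 m and y of chip_1 in the frame of drawer_floor between -0.107 and 0.107 m and z of chip_1 in the frame of drawer_floor between -0.004 and 0.024 m and x of chip_2 in the frame of drawer_floor between -0.112 and 0.112 m and y of chip_2 in the frame of drawer_floor between -0.107 and 0.107 m and z of chip_2 in the frame of drawer_floor between -0.004 and 0.024 m and x of chip_3 in the frame of drawer_floor between -0.112 and 0.112 m and y of chip_3 in the frame of drawer_floor between -0.107 and 0.107 m and z of chip_3 in the frame of drawer_floor between -0.004 and 0.024 m and x of chip_4 in the frame of drawer_floor between -0.112 and 0.112 m and y of chip_4 in the frame of drawer_floor between -0.107 and 0.107 m and z of chip_4 in the frame of drawer_floor between -0.004 and 0.024 m and x of chip_5 in the frame of drawer_floor between -0.112 and 0.112 m and y of chip_5 in the frame of drawer_floor between -0.107 and 0.107 m and z of chip_5 in the frame of drawer_floor between -0.004 and 0.024 m and x of chip_6 in the frame of drawer_floor between -0.112 and 0.112 m and y of chip_6 in the frame of drawer_floor between -0.107 and 0.107 m and z of chip_6 in the frame of drawer_floor between -0.004 and 0.024 m and x of chip_7 in the frame of drawer_floor between -0.112 and 0.112 m and y of chip_7 in the frame of drawer_floor between -0.107 and 0.107 m and z of chip_7 in the frame of drawer_floor between -0.004 and 0.024 m and x of chip_8 in the frame of drawer_floor between -0.112 and 0.112 m and y of chip_8 in the frame of drawer_floor between -0.107 and 0.107 m and z of chip_8 in the frame of drawer_floor between -0.004 and 0.024 m and value of joint drawer above 0.04 m and x of scraper in the frame of plate_top between -0.14 and 0.14 m and y of scraper in the frame of plate_top between -0.17 and 0.17 m and z of scraper in the frame of plate_top between -0.01 and 0.15 m and height (world z) of bundle below 0.04 m), for 0.1 s.
At the end, for the whole second after the job is handed in: blocks in the tray; chips in the drawer, shut to within 6 mm; scraper upright (0.1 rad) and still on its mat, centred within 55 mm along and 42 mm across; bundle at rest flat on the plate, its centre within 105 mm (x) and 110 mm (y) of the plate's (x of block_1 in the frame of tray between -0.082 and 0.082 m and y of block_1 in the frame of tray between -0.062 and 0.062 m and z of block_1 in the frame of tray between -0.002 and 0.03 m and x of block_2 in the frame of tray between -0.082 and 0.082 m and y of block_2 in the frame of tray between -0.062 and 0.062 m and z of block_2 in the frame of tray between -0.002 and 0.03 m and x of block_3 in the frame of tray between -0.082 and 0.082 m and y of block_3 in the frame of tray between -0.062 and 0.062 m and z of block_3 in the frame of tray between -0.002 and 0.03 m and x of chip_1 in the frame of drawer_floor between -0.112 and 0.112 m and y of chip_1 in the frame of drawer_floor between -0.107 and 0.107 m and z of chip_1 in the frame of drawer_floor between -0.004 and 0.024 m and x of chip_2 in the frame of drawer_floor between -0.112 and 0.112 m and y of chip_2 in the frame of drawer_floor between -0.107 and 0.107 m and z of chip_2 in the frame of drawer_floor between -0.004 and 0.024 m and x of chip_3 in the frame of drawer_floor between -0.112 and 0.112 m and y of chip_3 in the frame of drawer_floor between -0.107 and 0.107 m and z of chip_3 in the frame of drawer_floor between -0.004 and 0.024 m and x of chip_4 in the frame of drawer_floor between -0.112 and 0.112 m and y of chip_4 in the frame of drawer_floor between -0.107 and 0.107 m and z of chip_4 in the frame of drawer_floor between -0.004 and 0.024 m and x of chip_5 in the frame of drawer_floor between -0.112 and 0.112 m and y of chip_5 in the frame of drawer_floor between -0.107 and 0.107 m and z of chip_5 in the frame of drawer_floor between -0.004 and 0.024 m and x of chip_6 in the frame of drawer_floor between -0.112 and 0.112 m and y of chip_6 in the frame of drawer_floor between -0.107 and 0.107 m and z of chip_6 in the frame of drawer_floor between -0.004 and 0.024 m and x of chip_7 in the frame of drawer_floor between -0.112 and 0.112 m and y of chip_7 in the frame of drawer_floor between -0.107 and 0.107 m and z of chip_7 in the frame of drawer_floor between -0.004 and 0.024 m and x of chip_8 in the frame of drawer_floor between -0.112 and 0.112 m and y of chip_8 in the frame of drawer_floor between -0.107 and 0.107 m and z of chip_8 in the frame of drawer_floor between -0.004 and 0.024 m and x of bundle in the frame of plate_top between -0.105 and 0.105 m and y of bundle in the frame of plate_top between -0.11 and 0.11 m and z of bundle in the frame of plate_top between -0.004 and 0.01 m and linear speed of each of bundle, scraper below 0.02 m/s and value of joint drawer below 0.006 m and x of scraper in the frame of mat between -0.055 and 0.055 m and y of scraper in the frame of mat between -0.042 and 0.042 m and z of scraper in the frame of mat between -0.002 and 0.01 m and angle between scraper's own z axis and vertical below 0.1 rad); the robot touches nothing.
It fails at once if a chip is picked up (raised more than 40 mm above the plate) (height (world z) of any of chip_1, chip_2, chip_3, chip_4, chip_5, chip_6, chip_7, chip_8 above 0.092 m).
It fails at once if the tape roll or the vial is displaced by more than 30 mm (distance of any of tape_roll, vial from where it was at the start of the episode above 0.03 m).
Of block_1, block_2, block_3 only 2 to 3 are there at a start; the rules pass over those that are not, and their reading is None.
Of chip_1, chip_2, chip_3, chip_4, chip_5, chip_6, chip_7, chip_8 only 4 to 8 are there at a start; the rules pass over those that are not, and their reading is None.
At some moment in a run one of block_1, block_2, block_3, scraper, bundle may be knocked a few centimetres aside while the robot is not near it.
Once in a run the grip may slacken for a moment while it holds something.
It also fails if it takes over 208 s, if anything falls off the work surface, if the arm or the gripper's body presses on something with over 40 N, if the wrist force passes 120 N, or if a joint passes its speed limit or range.

## Robot

A 6-joint arm with a two-finger parallel gripper is mounted at the origin on a cart in front of the work surface, level with it; the furniture and walls round the work are solid. World frame = base frame: x ahead of the robot, y to its left, z up, the work surface at z = 0. Lengths are in m, angles in degrees, forces in N, time in s.
With the tool pointing down it reaches from about 0.25 to 0.725 m from the base axis. Payload 9.7 kg.
Tool frame: the origin (TCP) lies between the finger pads; the fingertips stand 25 mm ahead of it and the grasp point (between the pads) lies 6 mm ahead of it; z points along the fingers, y is the line along which they close (so a half turn about z gives the same grasp; the last joint's range is limited). The gripper opens to 85 mm and grips with 20 to 120 N. Pads are 22 mm wide; open, the fingers measure 114 mm over their backs; the gripper's body (76 mm by 85 mm) begins 54 mm behind the grasp point. The pads swing forward as they close: fully open they stand 13 mm farther back than shut.
Start: joints at [-71.562, 4.979, 10.078, 95.1, 0, 90], TCP at [0.174, -0.522, 0.256] pointing down, gripper open.
Joint ranges: [-179.16, 179.16], [-48.56, 103.87], [-65.8, 70.77], [-126.05, 130.52], [-82.76, 87.17], [-180, 180]. Speed limits (degrees/s): [127.2, 127.2, 147.25, 180, 180, 180].

## Interface

Orientations are given as [roll, pitch, yaw] about the fixed x, y, z axes, in that order (R = Rz(yaw) Ry(pitch) Rx(roll)).
In Python, from workcell import bot, vision, workorder gives the robot as it stands (bot), with the cameras (vision) and the job (workorder).
- The arm moves only by the shell command python3 drive.py 'ROWS' [FORCE]. ROWS is rows parted by semicolons, their numbers by spaces, 1 to 5 of them, each of 5 numbers: dx, dy, dz in m, then a turn about the tool's z in degrees, then the finger opening in m; each row is the pose to reach, as a shift and turn from the pose commanded when the command began, along the tool's axes at that moment; what a row does not reach only later rows make up. A row lasts 1/12 s, in which the tool goes at most 0.0417 m and 7.16 degrees, less where a joint would pass 70% of its speed; a pose out of reach is approached as far as the arm can. The fingers move at their own pace and stop on an object; FORCE is the grip in N (left out, the last holds). Time passes only in rows, so rows that do not move let the fingers close. It prints the time, the measured TCP pose, the force, the opening and the grip force at its end.
- bot.get_obs(): the state, without advancing time (a new reading comes with each control period).
- vision.camera(name): name is "scene" or "top"; returns the picture (400x640x3 uint8, blue, green, red); there is no depth.
- vision.camera_info(name): a dict with "mtx" (3x3 intrinsics, pixels), "extrinsics" (4x4, takes a point from camera to world coordinates). Camera axes: x right, y down, z forward; pixel columns grow to the right and rows downward; lengths in m; the calibration is good to about 2 mm. A picture is of the moment at which its call begins. camera_info takes no time and is no camera call.
- workorder.job_done(): hands the job in; it is judged then, once.
The state is a dict: "time": time; "q": joint angles; "qd": joint speeds; "joint_efforts": joint torques, N m; "ee_pos": TCP position; "tcp_rot": TCP orientation; "wrist_force": force on the tool from outside, world axes, zero at the start; "torque": the same for the moment, N m; "opening": finger opening in m; "grasp_force": force on a finger pad.
Only numpy, scipy, OpenCV 4.12 (cv2) and the standard library are available. Lean on these libraries where they do the work, as an engineer would, in place of code of your own. Each camera call takes 0.05 s, during which the arm holds its last target. There are 200 camera calls.

## Working session

There is one attempt and no reset: what is moved stays moved. The work goes in short steps, Python scripts to look and compute and a shell command to move; the robot and the scene stay as the last step left them, time stands still between calls to the robot, and variables do not carry over. Pictures are saved under pics/ and viewed, at most 14 in all, crops included, and the job is handed in when it is done.

```bash
ls; mkdir -p pics
python3 - <<'E'
from workcell import bot, vision, workorder
import cv2,numpy as np
np.set_printoptions(precision=4,suppress=True)
o=bot.get_obs();print(o)
for n in("scene","top"):
    i=vision.camera_info(n);print(n,i["mtx"],i["extrinsics"])
    cv2.imwrite(f"pics/{n}0.png",vision.camera(n))
E
```

```text
drive.py
pics
workcell.py
{'time': 0.0, 'q': array([-71.5626,   5.011 ,  10.0335,  95.0978,   0.0009,  89.9989]), 'qd': array([-0.0163, -0.0527,  0.0288,  0.1496, -0.0624,  0.0273]), 'joint_efforts': array([ -0.0004, -52.039 ,  46.4799,   0.0163,  -0.0001,   0.    ]), 'ee_pos': array([ 0.1739, -0.5216,  0.2556]), 'tcp_rot': array([-179.9247,   -0.0009,   18.4385]), 'wrist_force': array([-0.3273,  0.3947,  0.3638]), 'torque': array([-0.0219,  0.0051, -0.0069]), 'grasp_force': 0.0, 'opening': 0.08535627282913218}
scene [[397.8521   0.     312.4493]
 [  0.     397.8521 200.0106]
 [  0.       0.       1.    ]] [[-0.7221 -0.4831  0.4952  0.0683]
 [-0.6918  0.497  -0.5239  0.628 ]
 [ 0.0069 -0.7209 -0.6931  0.7892]
 [ 0.      0.      0.      1.    ]]
top [[426.3675   0.     324.6695]
 [  0.     426.3675 189.1316]
 [  0.       0.       1.    ]] [[-0.0063 -0.992   0.1263  0.4256]
 [-0.9999  0.0077  0.0108  0.083 ]
 [-0.0116 -0.1262 -0.9919  1.3371]
 [ 0.      0.      0.      1.    ]]
```

View pics/scene0.png

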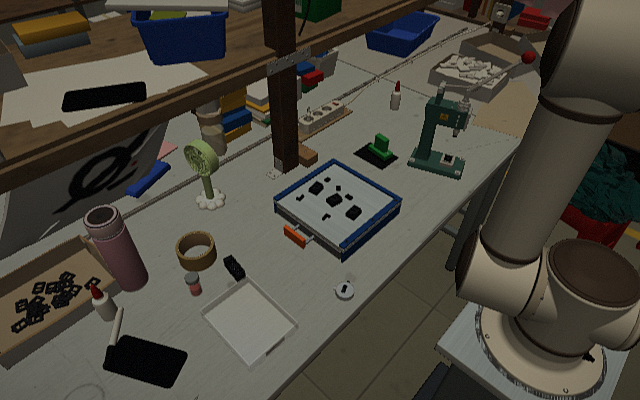

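View pics/top0.png

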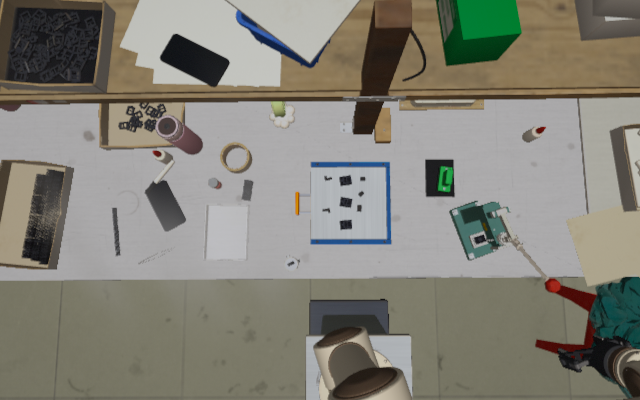

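The scene view shows the station in the middle (about 340,208) with its orange bar at (295,235), the scraper at (380,148), the tray at (250,320), the bundle at (234,267), the tape roll and the vial. In the top view, three blocks lie at (346,180), (346,202) and (346,224), with chips around them. I'll measure on enlarged crops.

```bash
cat > h.py <<'E'
from workcell import bot, vision, workorder
import cv2,numpy as np
np.set_printoptions(precision=4,suppress=True)
I={n:vision.camera_info(n) for n in("scene","top")}
def ray(n,uv):
    K,T=np.array(I[n]["mtx"]),np.array(I[n]["extrinsics"])
    d=T[:3,:3]@np.linalg.solve(K,[uv[0],uv[1],1]);return T[:3,3],d/np.linalg.norm(d)
def at(n,uv,z):
    c,d=ray(n,uv);return c+d*(z-c[2])/d[2]
def proj(n,p):
    K,T=np.array(I[n]["mtx"]),np.array(I[n]["extrinsics"])
    q=(np.atleast_2d(p)-T[:3,3])@T[:3,:3]@K.T;return q[:,:2]/q[:,2:]
def tri(a,b):   # top px, scene px
    c1,d1=ray("top",a);c2,d2=ray("scene",b)
    s=np.linalg.lstsq(np.stack([d1,-d2],1),c2-c1,rcond=None)[0]
    p,q=c1+s[0]*d1,c2+s[1]*d2;return (p+q)/2,np.linalg.norm(p-q)
def crop(img,x0,y0,w,h,s):
    return cv2.resize(img[y0:y0+h,x0:x0+w],None,fx=s,fy=s,interpolation=cv2.INTER_CUBIC)
E
python3 - <<'E'
from h import *
t=cv2.imread("pics/top0.png");s=cv2.imread("pics/scene0.png")
a=crop(t,290,155,100,100,4);b=crop(t,390,150,120,100,4)[:, :400]
c=crop(s,270,155,137,112,5.8)
cv2.imwrite("pics/c1.png",crop(t,290,150,200,115,4))
cv2.imwrite("pics/c2.png",crop(s,268,150,140,112,5.3))
d=crop(s,160,225,150,145,4);e=crop(t,195,135,60,130,4)
cv2.imwrite("pics/c3.png",np.hstack([d[:520],e[:520]][:1]+[e[:520,:200]]))
def blobs(img,lo,hi,box,amin=8,hsv=True):
    m=cv2.inRange(cv2.cvtColor(img,cv2.COLOR_BGR2HSV),lo,hi);x,y,w,h=box
    mm=np.zeros_like(m);mm[y:y+h,x:x+w]=m[y:y+h,x:x+w]
    k,l,st,ce=cv2.connectedComponentsWithStats(mm)
    return [(st[i][4],ce[i].round(1),st[i][:4]) for i in range(1,k) if st[i][4]>=amin]
print("top blue");[print(r) for r in blobs(t,(100,120,60),(130,255,255),(290,150,120,110),30)]
print("top orange");[print(r) for r in blobs(t,(5,150,100),(20,255,255),(280,180,40,50),10)]
print("sc orange");[print(r) for r in blobs(s,(3,150,100),(20,255,255),(270,210,60,50),10)]
print("dark top");[print(r) for r in blobs(t,(0,0,0),(180,255,80),(314,168,72,72),3)]
print("green top");[print(r) for r in blobs(t,(45,120,60),(75,255,255),(420,155,50,50),8)]
print("green sc");[print(r) for r in blobs(s,(45,120,40),(75,255,255),(350,125,50,50),8)]
E
```

```text
top blue
(np.int32(927), array([360.7, 200.8]), array([311, 162,  80,  82], dtype=int32))
top orange
(np.int32(67), array([297. , 202.7]), array([296, 192,   3,  23], dtype=int32))
sc orange
(np.int32(81), array([293.8, 232.7]), array([284, 225,  21,  17], dtype=int32))
dark top
(np.int32(10), array([327.5, 178.2]), array([325, 177,   7,   3], dtype=int32))
(np.int32(89), array([345.3, 180.2]), array([340, 176,  12,   9], dtype=int32))
(np.int32(12), array([362.5, 178. ]), array([361, 177,   4,   3], dtype=int32))
(np.int32(13), array([360.8, 193.5]), array([359, 192,   5,   4], dtype=int32))
(np.int32(88), array([345.6, 201.9]), array([340, 198,  12,   9], dtype=int32))
(np.int32(17), array([359.1, 207.6]), array([358, 205,   3,   6], dtype=int32))
(np.int32(12), array([326.4, 209.8]), array([323, 209,   7,   3], dtype=int32))
(np.int32(88), array([345.6, 224.3]), array([340, 220,  12,   9], dtype=int32))
green top
(np.int32(301), array([445.2, 178.5]), array([438, 166,  15,  27], dtype=int32))
green sc
(np.int32(53), array([382.1, 137.5]), array([376, 134,  13,   9], dtype=int32))
(np.int32(103), array([380.3, 150.9]), array([369, 144,  24,  14], dtype=int32))
```

View pics/c1.png

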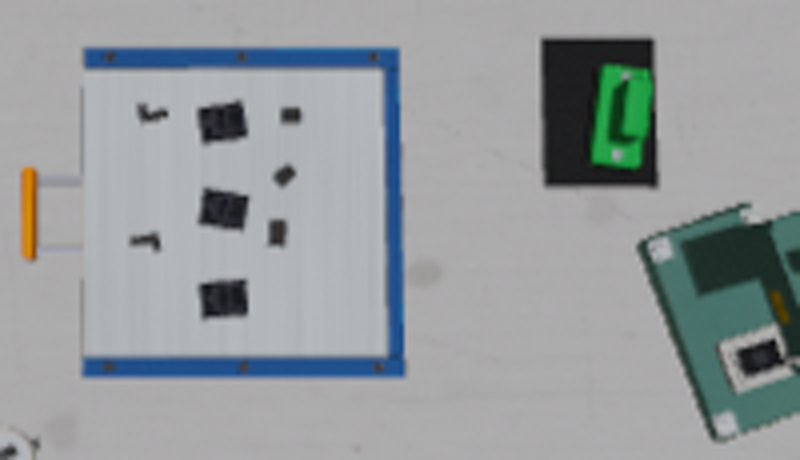

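View pics/c2.png

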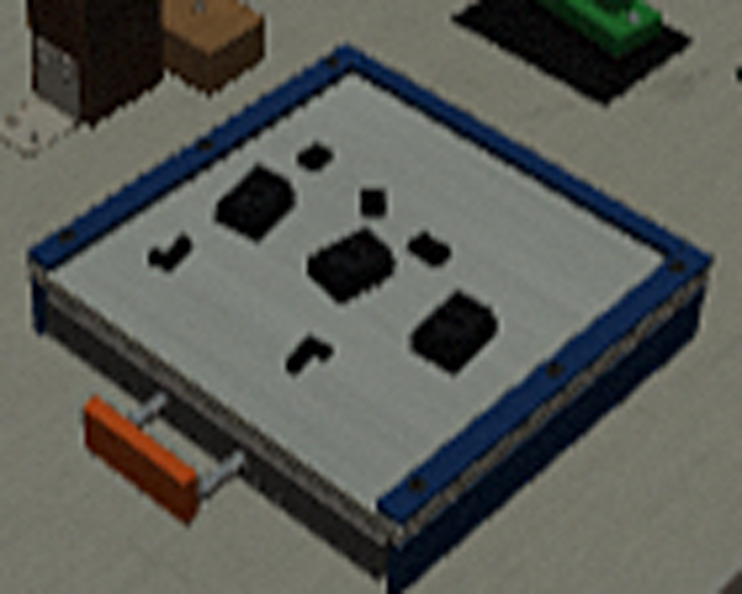

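View pics/c3.png

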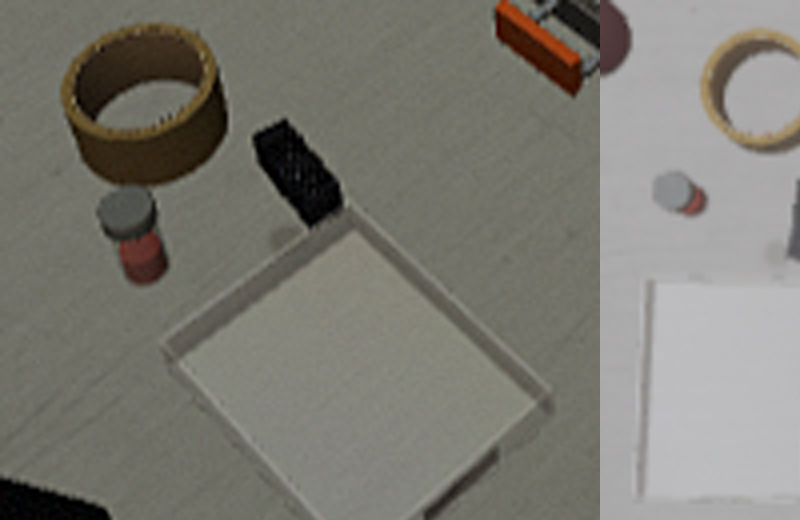

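```bash
cat >> h.py <<'E'
from scipy.optimize import least_squares,minimize
def P(p,pts):  # pose x,y,z,yaw(deg) applied to pts
    c,s=np.cos(np.radians(p[3])),np.sin(np.radians(p[3]));pts=np.asarray(pts,float)
    return pts@np.array([[c,s,0],[-s,c,0],[0,0,1]])+np.asarray(p[:3])
def box(x,y,z0,z1):
    return np.array([[a*x/2,b*y/2,c] for a in(-1,1) for b in(-1,1) for c in(z0,z1)])
def render(n,p,boxes,shape=(400,640),S=8,off=(0,0)):
    m=np.zeros((shape[0]*S,shape[1]*S),np.uint8)
    for b in boxes:
        h=cv2.convexHull((((proj(n,P(p,b))-off+.5)*S-.5)*16).round().astype(np.int32));cv2.fillConvexPoly(m,h,255,shift=4)
    return cv2.resize(m,None,fx=1/S,fy=1/S,interpolation=cv2.INTER_AREA)/255.
def sil(imgs,p0,boxes,maskf,fixz=None,pad=14):
    rois={}
    for n,im in imgs.items():
        q=proj(n,P(p0,np.vstack(boxes)));a=np.floor(q.min(0)-pad).astype(int);b=np.ceil(q.max(0)+pad).astype(int)
        rois[n]=(a,b,maskf(im)[a[1]:b[1],a[0]:b[0]])
    def cost(v):
        p=[v[0]/1e3,v[1]/1e3,(v[2]/1e3 if fixz is None else fixz),v[3]]
        return sum(np.abs(render(n,p,boxes,(b-a)[::-1],off=a)-m).sum() for n,(a,b,m) in rois.items())
    v0=np.array([p0[0]*1e3,p0[1]*1e3,p0[2]*1e3,p0[3]])
    sx=np.vstack([v0]+[v0+d for d in np.diag([8,8,4,6])])
    r=minimize(cost,v0,method="Nelder-Mead",options=dict(initial_simplex=sx,xatol=.05,fatol=.02,maxiter=400))
    return np.array([*(r.x[:2]/1e3),(r.x[2]/1e3 if fixz is None else fixz),r.x[3]]),r.fun,cost(v0)
def dark(im,t=75,w=25):
    g=im.max(2).astype(float);return np.clip((t+w-g)/(2*w),0,1)
def green(im):
    im=im.astype(float);return np.clip((im[...,1]-1.35*np.maximum(im[...,0],im[...,2])-5)/20,0,1)
BLOCK=[box(.028,.035,0,.019)];BUND=[box(.062,.025,0,.029)]
SCR=[box(.08,.04,0,.024),box(.046,.02,.024,.07)]
E
python3 - <<'E'
from h import *
t=cv2.imread("pics/top0.png");s=cv2.imread("pics/scene0.png");im=dict(top=t,scene=s)
ct=lambda x,y:(x/4-.375+290,y/4-.375+150)
cs=lambda x,y:((x+.5)/5.3-.5+268,(y+.5)/5.3-.5+150)
T=[((.125,.12),ct(84,48)),((.125,-.12),ct(400,48)),((-.125,-.12),ct(405,377)),((-.125,.12),ct(83,377))]
S=[((.125,.12),cs(32,252)),((.125,-.12),cs(347,44)),((-.125,-.12),cs(712,260)),((-.109,.12),cs(379,503))]
def f(p):
    r=[]
    for n,L in(("top",T),("scene",S)):
        r+=[proj(n,P([p[0],p[1],p[2],p[3]],[[*a,0.008]]))[0]-b for a,b in L]
    return np.ravel(r)
r=least_squares(f,[.5,.05,.052,0],x_scale=[.1,.1,.1,10]);print("plate top",r.x,r.fun.round(1))
print("bar ctr",tri((297,202.7),(295.2,230.5)))
c3=lambda x,y:(x/4-.375+160,y/4-.375+225)
t3=lambda x,y:(x/4-.375+195-150,y/4-.375+135)
tt=[((.0855,.065),(207.1,205.1)),((-.0855,.065),(204.1,259)),((.0855,-.065),(248.3,206)),((-.0855,-.065),(247,260))]
ts=[((.0855,-.065),c3(350,203)),((.0855,.065),c3(163,343)),((-.0855,-.065),c3(552,393))]
def g(p):
    r=[]
    for n,L in(("top",tt),("scene",ts)): r+=[proj(n,P(p,[[*a,0.03]]))[0]-b for a,b in L]
    return np.ravel(r)
r=least_squares(g,[.35,.4,0,0],x_scale=[.1,.1,.1,10]);print("tray",r.x,r.fun.round(1))
for k,uv in enumerate([(345.3,180.2),(345.6,201.9),(345.6,224.3)]):
    q=at("top",uv,.06);print("block",sil(im,[q[0],q[1],.052,5],BLOCK,dark))
q=at("top",(445.2,178.5),.03);print("scraper",q,sil(im,[q[0],q[1],.002,-6],SCR,green))
q=at("top",(248,190),.015);print("bundle",sil(im,[q[0],q[1],0,80],BUND,lambda i:dark(i,90,30)))
print("mat",[at("top",ct(*c),.002) for c in((542,38),(654,38),(658,187),(544,187))])
for c in((152,112),(290,115),(284,175),(277,232),(147,240)): print("chip",at("top",ct(*c),.056))
print("press corner",at("top",ct(638,243),.02),"vial",at("top",(217,185),0),"tape",at("top",(236,157),.024))
E
```

```text
plate top [ 0.5489  0.0198  0.0477 -0.3737] [ 0.1 -0.3 -0.3 -0.4  0.1 -0.  -0.  -0.1 -0.3  0.2  0.2  0.1  0.8 -0.2
 -0.2  0.3]
bar ctr (array([0.5483, 0.1809, 0.055 ]), np.float64(0.00023914486485016872))
tray [ 0.464   0.4013 -0.0071 -0.9445] [-0.8 -1.5 -0.3  0.4 -0.2 -2.  -0.7 -0.2  0.9  0.   0.1  0.5  1.6  0.3]
block (array([ 0.6168,  0.0351,  0.0494, 12.5323]), np.float64(514.5105882352941), np.float64(522.683137254902))
block (array([0.5502, 0.0354, 0.0507, 0.9756]), np.float64(515.5427450980392), np.float64(524.1192156862745))
block (array([ 0.4834,  0.0353,  0.0489, 10.3855]), np.float64(509.0705882352941), np.float64(520.2807843137255))
scraper [ 0.6223 -0.2755  0.03  ] (array([  0.6254,  -0.2805,  -0.0056, -13.6831]), np.float64(276.22264705882355), np.float64(312.85343137254904))
bundle (array([ 0.6391,  0.3489, -0.0042, 24.8631]), np.float64(912.2460784313727), np.float64(1037.0617647058825))
mat [array([ 0.6892, -0.2222,  0.002 ]), array([ 0.6885, -0.3108,  0.002 ]), array([ 0.5696, -0.3087,  0.002 ]), array([ 0.5702, -0.2195,  0.002 ])]
chip [0.6239 0.0877 0.056 ]
chip [ 0.6208 -0.017   0.056 ]
chip [ 0.575  -0.0117  0.056 ]
chip [ 0.5318 -0.0057  0.056 ]
chip [0.5265 0.0922 0.056 ]
press corner [ 0.5243 -0.2861  0.02  ] vial [0.6118 0.4393 0.    ] tape [0.6968 0.3753 0.024 ]
```

```bash
cat >> h.py <<'E'
def fit(imgs,p0,boxes,kind="dark",pad=5,fixz=None):
    M={}
    for n,im in imgs.items():
        q=proj(n,P(p0,np.vstack(boxes)));a=np.floor(q.min(0)-pad).astype(int);b=np.ceil(q.max(0)+pad).astype(int)
        g=im.max(2) if kind=="dark" else np.clip(im[...,1].astype(int)-np.maximum(im[...,0],im[...,2]),0,255).astype(np.uint8)
        r=g[a[1]:b[1],a[0]:b[0]];th,_=cv2.threshold(r,0,255,cv2.THRESH_OTSU)
        lo,hi=np.median(r[r<=th]),np.median(r[r>th]);m=np.clip((g-lo)/(hi-lo),0,1)
        M[n]=1-m if kind=="dark" else (g>12).astype(float)
        k,l=cv2.connectedComponents((M[n]>.4).astype(np.uint8)); sub=l[a[1]:b[1],a[0]:b[0]]
        rm=render(n,p0,boxes);best=max(range(1,k),key=lambda i:rm[l==i].sum() if (sub==i).any() else -1)
        M[n]*=cv2.dilate((l==best).astype(np.uint8),np.ones((3,3),np.uint8))
    it={id(imgs[n]):M[n] for n in imgs}
    return sil(imgs,p0,boxes,lambda im:it[id(im)],fixz=fixz,pad=pad)
E
python3 - <<'E'
from h import *
t=cv2.imread("pics/top0.png");s=cv2.imread("pics/scene0.png");im=dict(top=t,scene=s)
for uv in [(345.3,180.2),(345.6,201.9),(345.6,224.3)]:
    q=at("top",uv,.06);p=[q[0],q[1],.05,5]
    print("block",*fit(im,p,BLOCK));print("  top",fit(dict(top=t),p,BLOCK,fixz=.052)[0])
p=[.623,-.277,.0,-6]
print("scraper",*fit(im,p,SCR,"g"),"top",*fit(dict(top=t),p,SCR,"g",fixz=.002),"scene",*fit(dict(scene=s),p,SCR,"g",fixz=.002))
q=at("top",(248,190),.015)
for y in(75,105):
  p=[q[0],q[1],0,y];print("bundle",*fit(im,p,BUND),"top",*fit(dict(top=t),p,BUND,fixz=0))
E
```

```text
block [ 0.616   0.0347  0.0488 10.7922] 51.98134672466257 57.39478036851046
  top [0.6148 0.0347 0.052  9.0857]
block [  0.5498   0.0349   0.0482 -11.4341] 54.71942858718734 70.01537740271917
  top [ 0.5488  0.035   0.052  -9.9174]
block [0.4827 0.0358 0.0495 7.0003] 52.35565428036016 54.84025595319713
  top [0.4815 0.0355 0.052  6.1303]
scraper [  0.6247  -0.2782   0.0008 -11.3226] 137.58823529411762 158.7019607843137 top [ 0.6236 -0.2778  0.002  -9.26  ] 36.77254901960784 42.94509803921569 scene [  0.6268  -0.2789   0.002  -19.522 ] 82.90980392156862 109.64313725490196
bundle [  0.5951   0.3406  -0.0028 -10.0465] 75.90696469470979 575.4563921009999 top [ 0.5932  0.3403  0.     -9.3496] 27.663035584604213 213.5269426289034
bundle [  0.5938   0.3412  -0.0002 169.9156] 74.13711664152841 564.7179975978996 top [  0.5933   0.3401   0.     171.4521] 27.634713144517065 198.15657225853306
```

```bash
cat >> h.py <<'E'
def plan(*wps,cur=None):
    if cur is None:
        o=bot.get_obs();cur=[*o["ee_pos"],o["tcp_rot"][2]];print("now",np.round(cur,4),"q1,q6",o["q"][[0,5]].round(1),"open",round(o["opening"],4),"t",o["time"])
    for w in wps:
        d=np.subtract(w[:3],cur[:3]);a=np.radians(cur[3])
        dx=d[0]*np.cos(a)+d[1]*np.sin(a);dy=d[0]*np.sin(a)-d[1]*np.cos(a)
        tr=-((w[3]-cur[3]+180)%360-180)
        print(np.round([dx,dy,-d[2],tr],4),"rows",np.ceil(max(np.linalg.norm(d)/.0417,abs(tr)/7.16)));cur=w
E
python3 -c "
from h import *
plan((.25,-.35,.24,18.44),(.3,-.15,.24,45),(.45,.035,.2,80))"
```

```text
now [ 0.1739 -0.5216  0.2557 18.4374] q1,q6 [-71.6  90. ] open 0.0855 t 0.1
[ 0.1265 -0.1387  0.0157 -0.0026] rows 5.0
[  0.1107  -0.1739  -0.     -26.56  ] rows 5.0
[  0.2369  -0.0247   0.04   -35.    ] rows 6.0
```

```bash
python3 drive.py '0.128 -0.139 0.016 0 .045;0.128 -0.139 0.016 0 .045;0.128 -0.139 0.016 0 .045;0.128 -0.139 0.016 0 .045;0.128 -0.139 0.016 -7 .045' 30; python3 -c "
from h import *
plan((.3,-.15,.24,50),(.45,.035,.2,90))"
```

```text
time: 0.52
ee_pos: [0.2519, -0.3463, 0.2398]
tcp_rot: [-179.9, -0.0, 25.3]
wrist_force: [0.1, -0.4, -0.1]
opening: 0.0451
grasp_force: 0.0
now [ 0.2519 -0.3463  0.2398 25.3096] q1,q6 [-54.  100.7] open 0.0451 t 0.5167
[  0.1274  -0.1569  -0.0002 -24.6904] rows 5.0
[  0.2381  -0.004    0.04   -40.    ] rows 6.0
```

```bash
python3 drive.py '0.127 -0.157 0 -25 .045;0.127 -0.157 0 -25 .045;0.127 -0.157 0 -25 .045;0.127 -0.157 0 -25 .045;0.127 -0.157 0 -25 .045' >/dev/null; python3 drive.py '0.238 0 0.04 -36 .045;0.238 0 0.04 -36 .045;0.238 0 0.04 -36 .045;0.238 0 0.04 -36 .045;0.238 0 0.04 -36 .045'; python3 -c "
from h import *
plan((.6154,.0347,.13,99.5),(.6154,.0347,.08,99.5))"
```

```text
time: 1.35
ee_pos: [0.4302, 0.0075, 0.2053]
tcp_rot: [180.0, 0.0, 86.6]
wrist_force: [0.2, -1.9, 1.0]
opening: 0.045
grasp_force: 0.0
now [ 0.4302  0.0075  0.2053 86.6391] q1,q6 [ 1.  94.4] open 0.045 t 1.35
[  0.038    0.1833   0.0753 -12.8609] rows 5.0
[ 0.    0.    0.05 -0.  ] rows 2.0
```

```bash
python3 drive.py '0.038 0.183 0.075 -12.9 .045;0.038 0.183 0.075 -12.9 .045;0.038 0.183 0.075 -12.9 .045;0.038 0.183 0.075 -12.9 .045;0.038 0.183 0.075 -12.9 .045' >/dev/null; python3 drive.py '0 0 0 0 .045;0 0 0 0 .045;0 0 0 0 .045'; python3 -c "
from h import *
plan((.6154,.0347,.08,99.5))
cv2.imwrite('pics/a1.png',np.vstack([crop(vision.camera('top'),290,150,130,95,4),crop(vision.camera('scene'),268,150,130,55,4)]))"
```

```text
time: 2.02
ee_pos: [0.6141, 0.0312, 0.1303]
tcp_rot: [-179.9, -0.0, 99.1]
wrist_force: [0.4, 1.1, 1.3]
opening: 0.0451
grasp_force: 0.0
now [ 0.6141  0.0312  0.1303 99.1478] q1,q6 [ 2.9 83.8] open 0.0451 t 2.0167
[ 0.0033  0.0018  0.0503 -0.3522] rows 2.0
```

View pics/a1.png

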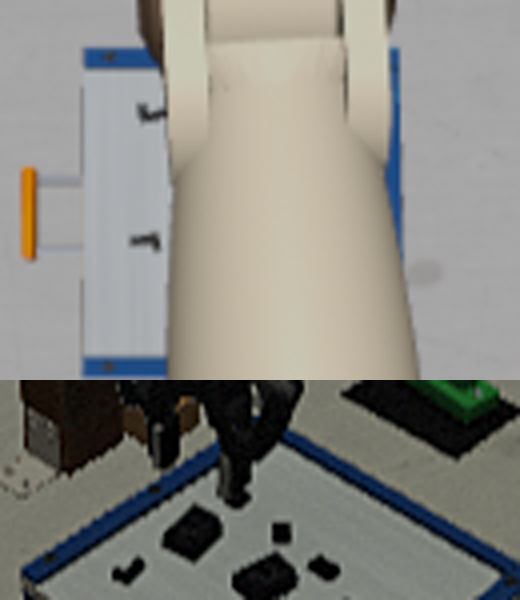

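The scene view shows the open fingers above block 1, and the arm hides it from the top camera. I'll descend and grip.

```bash
python3 drive.py '0.003 0.002 0.03 0 .045;0.003 0.002 0.05 0 .045;0.003 0.002 0.05 0 .045;0.003 0.002 0.05 0 .045' 30; python3 drive.py '0 0 0 0 .0;0 0 0 0 0;0 0 0 0 0;0 0 0 0 0;0 0 0 0 0' 30; python3 drive.py '0 0 -0.03 0 0;0 0 -0.03 0 0;0 0 -0.03 0 0'; python3 -c "
from h import *
plan((.52,.33,.11,90),(.505,.43,.11,90),(.505,.43,.045,90))"
```

```text
time: 2.45
ee_pos: [0.6152, 0.0344, 0.0816]
tcp_rot: [-180.0, 0.0, 99.1]
wrist_force: [-0.2, -0.8, 0.7]
opening: 0.0452
grasp_force: 0.0
time: 2.87
ee_pos: [0.6169, 0.0345, 0.0834]
tcp_rot: [179.8, 0.0, 99.1]
wrist_force: [-3.1, -0.7, 8.6]
opening: 0.0258
grasp_force: 30.6
time: 3.12
ee_pos: [0.6174, 0.0345, 0.1137]
tcp_rot: [179.7, 0.0, 99.1]
wrist_force: [0.6, -0.2, -0.2]
opening: 0.0257
grasp_force: 29.8
now [ 0.6174  0.0345  0.1137 99.1411] q1,q6 [ 3.2 84.1] open 0.0257 t 3.1167
[ 0.3072 -0.0493  0.0037  9.1411] rows 8.0
[ 0.1   -0.015 -0.     0.   ] rows 3.0
[0.    0.    0.065 0.   ] rows 2.0
```

```bash
python3 drive.py '0.2 -0.024 0 0 0;0.2 -0.024 0 0 0;0.2 -0.024 0 0 0;0.2 -0.024 0 0 0;0.2 -0.024 0 0 0' >/dev/null; python3 drive.py '0.208 -0.024 0 0 0;0.208 -0.024 0 0 0;0.208 -0.024 0 0 0;0.208 -0.024 0 0 0;0.208 -0.024 0 0 0'>/dev/null; python3 drive.py '0 0 0 0 0;0 0 0 0 0' ; python3 -c "
from h import *
plan((.505,.43,.045,99))"
```

```text
time: 4.12
ee_pos: [0.5029, 0.4307, 0.11]
tcp_rot: [-180.0, 0.0, 99.4]
wrist_force: [0.2, -0.8, -0.8]
opening: 0.0255
grasp_force: 29.8
now [ 0.5029  0.4307  0.11   99.3501] q1,q6 [ 40.6 121.2] open 0.0255 t 4.1167
[-0.001   0.0019  0.065   0.3501] rows 2.0
```

```bash
python3 drive.py '0 0.002 0.04 0 0;0 0.002 0.073 0 0;0 0.002 0.073 0 0;0 0.002 0.073 0 0'; python3 drive.py '0 0 0 0 .045;0 0 0 0 .045;0 0 0 0 .045'; python3 drive.py '0 0 -0.04 0 .045;0 0 -0.08 0 .045;0 0 -0.08 0 .045;0 0 -0.08 0 .045' ; python3 -c "
from h import *
plan((.5493,.035,.12,79.3),(.5493,.035,.083,79.3))
cv2.imwrite('pics/a2.png',crop(vision.camera('scene'),160,225,150,120,4))"
```

```text
time: 4.45
ee_pos: [0.5059, 0.4272, 0.0363]
tcp_rot: [-179.9, 0.1, 99.1]
wrist_force: [0.0, -0.0, -1.1]
opening: 0.0255
grasp_force: 34.3
time: 4.7
ee_pos: [0.5067, 0.4289, 0.0391]
tcp_rot: [179.9, -0.0, 99.1]
wrist_force: [0.1, 0.3, -0.2]
opening: 0.0451
grasp_force: 0.0
time: 5.03
ee_pos: [0.5075, 0.43, 0.122]
tcp_rot: [179.7, -0.2, 99.1]
wrist_force: [-1.2, -0.3, -0.4]
opening: 0.0448
grasp_force: 0.0
now [ 0.5075  0.43    0.122  99.1424] q1,q6 [ 40.3 121.1] open 0.0448 t 5.0333
[-0.3966 -0.0215  0.002  19.8424] rows 10.0
[ 0.     0.     0.037 -0.   ] rows 1.0
```

View pics/a2.png

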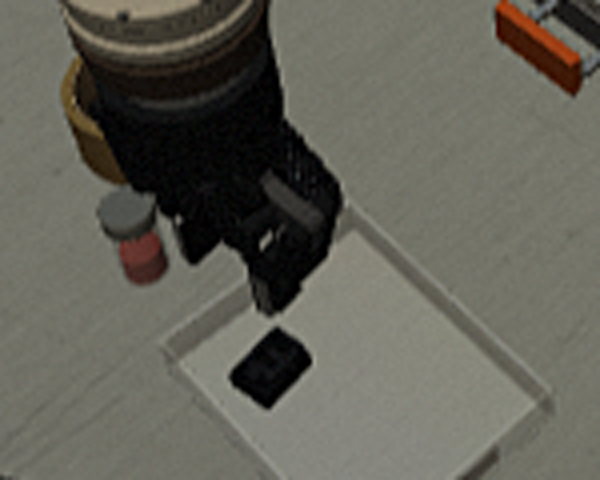

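Block 1 lies in the tray (crop 272,367), and the vial and tape roll haven't moved. Block 2 is next.

```bash
python3 drive.py '-0.2 -0.011 0 20 .045;-0.2 -0.011 0 20 .045;-0.2 -0.011 0 20 .045;-0.2 -0.011 0 20 .045;-0.2 -0.011 0 20 .045' >/dev/null;  python3 -c "
from h import *
plan((.5493,.035,.12,79.3))"
```

```text
now [ 0.5263  0.227   0.1165 79.0841] q1,q6 [ 23.3 124.3] open 0.045 t 5.5
[-0.1842  0.059  -0.0035 -0.2159] rows 5.0
```

```bash
python3 drive.py '-0.184 0.059 -0.003 0 .045;-0.184 0.059 -0.003 0 .045;-0.184 0.059 -0.003 0 .045;-0.184 0.059 -0.003 0 .045;-0.184 0.059 -0.003 0 .045' >/dev/null; python3 drive.py '0 0 0 0 .045;0 0 0 0 .045;0 0 0 0 .045'; python3 -c "
from h import *
plan((.5493,.035,.083,79.3))
s=vision.camera('scene');cv2.imwrite('pics/b2.png',s)
print(fit(dict(scene=s),[.549,.035,.0485,-11],BLOCK,fixz=.0485))"
```

```text
time: 6.17
ee_pos: [0.5499, 0.0382, 0.1199]
tcp_rot: [-179.9, 0.0, 79.1]
wrist_force: [0.5, -0.2, -0.8]
opening: 0.045
grasp_force: 0.0
now [ 0.5499  0.0382  0.1199 79.1233] q1,q6 [  4.  104.8] open 0.045 t 6.1667
[-0.0032  0.      0.0369 -0.1767] rows 1.0
(array([ 0.5523,  0.0323,  0.0485, -5.9889]), np.float64(125.5877292852625), np.float64(136.55920303605313))
```

```bash
python3 drive.py '-0.003 0 0.02 0 .045;-0.003 0 0.037 0 .045;-0.003 0 0.037 0 .045;-0.003 0 0.037 0 .045' 30; python3 drive.py '0 0 0 0 .0;0 0 0 0 0;0 0 0 0 0;0 0 0 0 0;0 0 0 0 0' 30; python3 drive.py '0 0 -0.03 0 0;0 0 -0.03 0 0;0 0 -0.03 0 0'; python3 -c "
from h import *
plan((.425,.43,.114,79.1))"
```

```text
time: 6.55
ee_pos: [0.549, 0.0361, 0.083]
tcp_rot: [-179.9, 0.0, 79.2]
wrist_force: [-0.7, -0.3, 0.1]
opening: 0.0449
grasp_force: 0.0
time: 6.97
ee_pos: [0.5504, 0.0355, 0.085]
tcp_rot: [179.9, -0.1, 79.2]
wrist_force: [-0.9, 3.1, 5.9]
opening: 0.0252
grasp_force: 30.1
time: 7.22
ee_pos: [0.5508, 0.035, 0.1155]
tcp_rot: [179.8, -0.0, 79.1]
wrist_force: [-0.2, 0.4, -1.2]
opening: 0.0255
grasp_force: 29.8
now [ 0.5508  0.035   0.1155 79.1426] q1,q6 [  3.6 104.5] open 0.0255 t 7.2167
[ 0.3642 -0.1979  0.0015  0.0426] rows 10.0
```

```bash
python3 drive.py '0.182 -0.099 0 0 0;0.182 -0.099 0 0 0;0.182 -0.099 0 0 0;0.182 -0.099 0 0 0;0.182 -0.099 0 0 0' >/dev/null; python3 drive.py '0.182 -0.099 0 0 0;0.182 -0.099 0 0 0;0.182 -0.099 0 0 0;0.182 -0.099 0 0 0;0.182 -0.099 0 0 0'>/dev/null; python3 drive.py '0 0 0 0 0;0 0 0 0 0' ; python3 -c "
from h import *
plan((.425,.43,.038,79.1))"
```

```text
time: 8.22
ee_pos: [0.4226, 0.4313, 0.1124]
tcp_rot: [-180.0, 0.1, 79.3]
wrist_force: [0.6, -0.2, -0.1]
opening: 0.0254
grasp_force: 29.8
now [ 0.4226  0.4313  0.1124 79.3384] q1,q6 [ 45.6 146.3] open 0.0254 t 8.2167
[-0.0008  0.0026  0.0744  0.2384] rows 2.0
```

```bash
python3 drive.py '0 0.002 0.04 0 0;0 0.002 0.073 0 0;0 0.002 0.073 0 0;0 0.002 0.073 0 0' >/dev/null; python3 drive.py '0 0 0 0 .045;0 0 0 0 .045;0 0 0 0 .045'; python3 drive.py '0 0 -0.04 0 .045;0 0 -0.08 0 .045;0 0 -0.08 0 .045;0 0 -0.08 0 .045' >/dev/null;python3 -c "
from h import *
plan((.482,.0357,.12,96.5))"
```

```text
time: 8.8
ee_pos: [0.4264, 0.4295, 0.0421]
tcp_rot: [180.0, -0.1, 79.1]
wrist_force: [0.3, -0.2, -0.6]
opening: 0.0449
grasp_force: 0.0
now [ 0.4271  0.4306  0.1247 79.1429] q1,q6 [ 45.2 146.1] open 0.0448 t 9.1333
[ -0.3775   0.1283   0.0047 -17.3571] rows 10.0
```

```bash
python3 drive.py '-0.19 0.064 0 0 .045;-0.19 0.064 0 0 .045;-0.19 0.064 0 0 .045;-0.19 0.064 0 0 .045;-0.19 0.064 0 0 .045' >/dev/null;  python3 drive.py '-0.188 0.064 0.004 -17.4 .045;-0.188 0.064 0.004 -17.4 .045;-0.188 0.064 0.004 -17.4 .045;-0.188 0.064 0.004 -17.4 .045;-0.188 0.064 0.004 -17.4 .045' >/dev/null; python3 drive.py '0 0 0 0 .045;0 0 0 0 .045;0 0 0 0 .045'; python3 -c "
from h import *
plan((.482,.0357,.084,96.5))
s=vision.camera('scene');t=vision.camera('top');im=dict(top=t,scene=s)
cv2.imwrite('pics/b3.png',np.hstack([crop(s,160,150,240,190,2.5),crop(t,195,195,60,190,2.5)]))"
```

```text
time: 10.22
ee_pos: [0.4801, 0.034, 0.1164]
tcp_rot: [-180.0, -0.0, 96.5]
wrist_force: [-0.4, 0.7, 0.5]
opening: 0.0448
grasp_force: 0.0
now [ 0.4801  0.034   0.1164 96.4844] q1,q6 [ 4.  87.6] open 0.0448 t 10.2167
[ 0.0015  0.0021  0.0324 -0.0156] rows 1.0
```

View pics/b3.png

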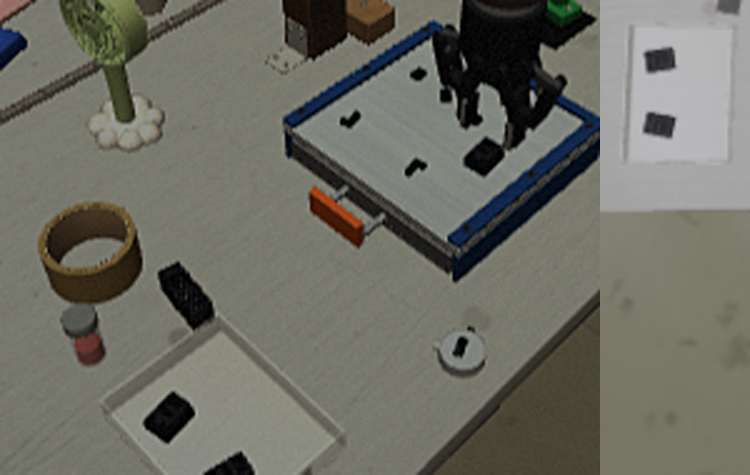

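Both blocks are well inside the tray (top crop 660,60 and 660,125). Block 3 lies under the gripper at about (485,157).

```bash
python3 drive.py '0.002 0.002 0.02 0 .045;0.002 0.002 0.033 0 .045;0.002 0.002 0.033 0 .045;0.002 0.002 0.033 0 .045' 30; python3 drive.py '0 0 0 0 .0;0 0 0 0 0;0 0 0 0 0;0 0 0 0 0;0 0 0 0 0' 30; python3 drive.py '0 0 -0.03 0 0;0 0 -0.03 0 0;0 0 -0.03 0 0'; python3 -c "
from h import *
plan((.465,.372,.114,96.5))"
```

```text
time: 10.65
ee_pos: [0.4816, 0.0374, 0.0834]
tcp_rot: [-179.9, -0.0, 96.7]
wrist_force: [0.9, -1.2, 0.0]
opening: 0.0453
grasp_force: 0.0
time: 11.07
ee_pos: [0.4827, 0.0367, 0.0849]
tcp_rot: [179.9, -0.0, 96.6]
wrist_force: [-1.2, 2.9, 5.7]
opening: 0.0254
grasp_force: 30.1
time: 11.32
ee_pos: [0.4831, 0.0363, 0.1153]
tcp_rot: [179.8, 0.0, 96.5]
wrist_force: [0.1, 0.1, 0.3]
opening: 0.0255
grasp_force: 29.7
now [ 0.4831  0.0363  0.1153 96.5387] q1,q6 [ 4.3 87.8] open 0.0255 t 11.3167
[0.3356 0.0203 0.0013 0.0387] rows 9.0
```

```bash
python3 drive.py '0.168 0.01 0 0 0;0.168 0.01 0 0 0;0.168 0.01 0 0 0;0.168 0.01 0 0 0;0.168 0.01 0 0 0' >/dev/null; python3 drive.py '0.167 0.01 0 0 0;0.167 0.01 0 0 0;0.167 0.01 0 0 0;0.167 0.01 0 0 0;0.167 0.01 0 0 0'>/dev/null; python3 drive.py '0 0 0 0 0;0 0 0 0 0' ; python3 drive.py '0 0 0.04 0 0;0 0 0.072 0 0;0 0 0.072 0 0;0 0 0.072 0 0' >/dev/null; python3 drive.py '0 0 0 0 .045;0 0 0 0 .045;0 0 0 0 .045'; python3 drive.py '0 0 -0.04 0 .045;0 0 -0.08 0 .045;0 0 -0.08 0 .045;0 0 -0.08 0 .045' >/dev/null;python3 -c "
from h import *
plan((.5483,.181,.13,180),(.5483,.181,.054,180))"
```

```text
time: 12.32
ee_pos: [0.4634, 0.371, 0.1128]
tcp_rot: [-179.9, 0.1, 96.6]
wrist_force: [-0.6, -0.8, -0.9]
opening: 0.0253
grasp_force: 34.3
time: 12.9
ee_pos: [0.4646, 0.3717, 0.0437]
tcp_rot: [179.9, -0.1, 96.5]
wrist_force: [0.1, 0.4, 0.3]
opening: 0.0447
grasp_force: 0.0
now [ 0.4652  0.3725  0.1259 96.5522] q1,q6 [ 38.7 122.1] open 0.0452 t 13.2333
[ -0.1997   0.0607  -0.0041 -83.4478] rows 12.0
[0.    0.    0.076 0.   ] rows 2.0
```

```bash
python3 drive.py '-0.2 0.061 0 -35 .035;-0.2 0.061 0 -35 .035;-0.2 0.061 0 -35 .035;-0.2 0.061 0 -35 .035;-0.2 0.061 0 -35 .035' >/dev/null; python3 drive.py '0 0 0 -35 .035;0 0 0 -35 .035;0 0 0 -35 .035;0 0 0 -35 .035;0 0 0 -35 .035'>/dev/null; python3 drive.py '0 0 0 -13.5 .035;0 0 0 -13.5 .035;0 0 0 -13.5 .035;0 0 0 -13.5 .035' ;python3 -c "
from h import *
plan((.5483,.181,.054,179.6))
s=vision.camera('scene');cv2.imwrite('pics/s4.png',s)
m=cv2.inRange(cv2.cvtColor(s,cv2.COLOR_BGR2HSV),(3,150,100),(20,255,255))[200:250,270:320];print(np.argwhere(m).mean(0)+[200,270],m.sum()/255)"
```

```text
time: 14.4
ee_pos: [0.5413, 0.193, 0.1214]
tcp_rot: [-180.0, -0.0, 178.3]
wrist_force: [0.6, -0.9, 1.7]
opening: 0.0352
grasp_force: 0.0
now [  0.5413   0.193    0.1214 178.2819] q1,q6 [19.6 21.3] open 0.0352 t 14.4
[-0.0073 -0.0118  0.0674 -1.3181] rows 2.0
[234.678  296.4068] 59.0
```

```bash
python3 drive.py '-0.007 -0.0115 0 -1.3 .035;-0.007 -0.0115 0 -1.3 .035;-0.007 -0.0115 0 -1.3 .035;-0.007 -0.0115 0 -1.3 .035' 40;python3 -c "
from h import *
plan((.5483,.1815,.054,179.6))"
```

```text
time: 14.78
ee_pos: [0.5481, 0.1815, 0.1216]
tcp_rot: [180.0, -0.0, 179.7]
wrist_force: [-0.3, 0.5, 0.2]
opening: 0.0349
grasp_force: 0.0
now [  0.5481   0.1815   0.1216 179.6545] q1,q6 [18.3 18.7] open 0.0349 t 14.7833
[-0.0002 -0.      0.0676  0.0545] rows 2.0
```

```bash
python3 drive.py '0 0 0.035 0 .035;0 0 0.068 0 .035;0 0 0.068 0 .035;0 0 0.068 0 .035' 40; python3 drive.py '0 0 0 0 0;0 0 0 0 0;0 0 0 0 0;0 0 0 0 0' 40;  python3 drive.py '0 0.02 0 0 0;0 0.04 0 0 0;0 0.06 0 0 0;0 0.078 0 0 0;0 0.078 0 0 0'; python3 drive.py '0 0 0 0 0;0 0 0 0 0'
```

```text
time: 15.12
ee_pos: [0.5469, 0.1813, 0.0527]
tcp_rot: [-179.9, -0.2, 179.7]
wrist_force: [0.4, 0.0, 0.9]
opening: 0.035
grasp_force: 0.0
time: 15.45
ee_pos: [0.5494, 0.1819, 0.0563]
tcp_rot: [179.9, 0.2, 179.8]
wrist_force: [-1.3, 0.1, 8.0]
opening: 0.0089
grasp_force: 43.4
time: 15.87
ee_pos: [0.55, 0.2615, 0.0564]
tcp_rot: [180.0, 0.3, 179.8]
wrist_force: [1.7, 1.7, 5.5]
opening: 0.0094
grasp_force: 43.9
time: 16.03
ee_pos: [0.55, 0.2606, 0.0564]
tcp_rot: [179.9, 0.2, 179.8]
wrist_force: [1.6, 1.8, 5.8]
opening: 0.009
grasp_force: 43.8
```

```bash
python3 drive.py '0 0 0 0 .035;0 0 0 0 .035;0 0 0 0 .035' ; python3 drive.py '0 0 -0.04 0 .035;0 0 -0.08 0 .035;0 0 -0.12 0 .035;0 0 -0.12 0 .035;0 0 -0.12 0 .035'
python3 - <<'E'
from h import *
t=cv2.imread("pics/top0.png");s=cv2.imread("pics/scene0.png")
cv2.imwrite("pics/press.png",np.hstack([crop(t,425,150,95,115,4),crop(s,355,65,95,115,4)]))
plan((.5,0,.18,179.6),(.58,-.2,.18,171))
E
```

```text
time: 16.28
ee_pos: [0.5486, 0.2593, 0.0541]
tcp_rot: [180.0, 0.0, 179.8]
wrist_force: [0.8, -0.3, -0.0]
opening: 0.0351
grasp_force: 0.0
time: 16.7
ee_pos: [0.5496, 0.2598, 0.1769]
tcp_rot: [179.9, 0.3, 179.8]
wrist_force: [0.6, 1.1, -0.6]
opening: 0.035
grasp_force: 0.0
now [  0.5496   0.2598   0.1769 179.7713] q1,q6 [25.3 25.5] open 0.035 t 16.7
[ 0.0486 -0.26   -0.0031  0.1713] rows 7.0
[-0.0814 -0.1994 -0.      8.6   ] rows 6.0
```

View pics/press.png

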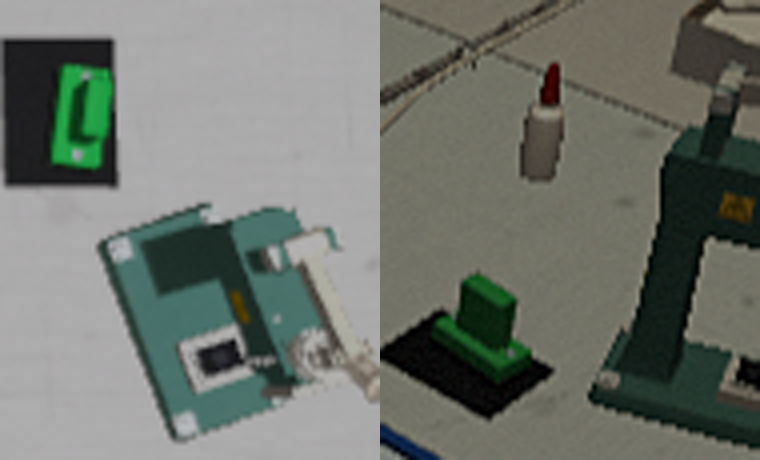

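The press column stands at about x 0.52, y −0.32, so a radial approach to the scraper keeps clear of it. I'll refit the scraper before going there.

```bash
python3 drive.py '0.04 -0.2 0 0 .05;0.04 -0.2 0 0 .05;0.04 -0.2 0 0 .05;0.04 -0.2 0 0 .05;0.04 -0.2 0 0 .05' 60 >/dev/null
python3 - <<'E'
from h import *
t=vision.camera("top");s=vision.camera("scene")
for th in (6,): pass
print(fit(dict(top=t),[.623,-.277,.002,-9],SCR,"g",fixz=.002),fit(dict(scene=s),[.623,-.277,.002,-9],SCR,"g",fixz=.002))
cv2.imwrite("pics/s5.png",s);cv2.imwrite("pics/t5.png",t)
plan((.57,-.2,.18,171),(.62,-.278,.13,171))
E
```

```text
(array([ 0.6233, -0.2777,  0.002 , -9.8622]), np.float64(37.345098039215685), np.float64(40.41568627450981)) (array([  0.6262,  -0.2779,   0.002 , -20.0389]), np.float64(83.25098039215686), np.float64(109.66666666666666))
now [  0.5063   0.0553   0.1728 179.5118] q1,q6 [6.3 6.8] open 0.0499 t 17.2167
[-0.0659 -0.2548 -0.0072  8.5118] rows 7.0
[-0.0616 -0.0692  0.05    0.    ] rows 3.0
```

```bash
python3 drive.py '-0.05 -0.2 0 8.5 .05;-0.05 -0.2 0 8.5 .05;-0.05 -0.2 0 8.5 .05;-0.05 -0.2 0 8.5 .05;-0.05 -0.2 0 8.5 .05' >/dev/null; python3 -c "
from h import *
plan((.6233,-.2777,.14,170.5))"
```

```text
now [  0.557   -0.1423   0.1726 171.2942] q1,q6 [-14.3  -5.6] open 0.05 t 17.6333
[-0.0861 -0.1238  0.0326  0.7942] rows 4.0
```

```bash
python3 drive.py '-0.086 -0.124 0.03 0.8 .05;-0.086 -0.124 0.03 0.8 .05;-0.086 -0.124 0.03 0.8 .05;-0.086 -0.124 0.03 0.8 .05;-0.086 -0.124 0.03 0.8 .05' >/dev/null; python3 drive.py '0 0 0 0 .05;0 0 0 0 .05;0 0 0 0 .05'; python3 -c "
from h import *
plan((.6233,-.2777,.062,170.5))"
```

```text
time: 18.3
ee_pos: [0.6232, -0.275, 0.1438]
tcp_rot: [180.0, -0.0, 170.5]
wrist_force: [0.5, 0.1, 0.3]
opening: 0.0503
grasp_force: 0.0
now [  0.6232  -0.275    0.1438 170.5445] q1,q6 [-23.8 -14.4] open 0.0503 t 18.3
[-0.0006 -0.0026  0.0818  0.0445] rows 2.0
```

```bash
python3 drive.py '0 -0.0025 0.04 0 .05;0 -0.0025 0.08 0 .05;0 -0.0025 0.081 0 .05;0 -0.0025 0.081 0 .05' 60; python3 drive.py '0 0 0 0 0;0 0 0 0 0;0 0 0 0 0;0 0 0 0 0;0 0 0 0 0' 60;  python3 drive.py '0 0 -0.02 0 0;0 0 -0.04 0 0;0 0 -0.08 0 0;0 0 -0.1 0 0;0 0 -0.1 0 0'; python3 -c "
from h import *
plan((.6,-.17,.163,180),(.54,-.06,.163,179.6))"
```

```text
time: 18.63
ee_pos: [0.6214, -0.2771, 0.0616]
tcp_rot: [179.9, -0.2, 170.5]
wrist_force: [-0.0, -0.7, 0.8]
opening: 0.0499
grasp_force: 0.0
time: 19.05
ee_pos: [0.6242, -0.2789, 0.0661]
tcp_rot: [-180.0, 0.3, 170.5]
wrist_force: [-1.6, 2.2, 7.4]
opening: 0.0188
grasp_force: 64.0
time: 19.47
ee_pos: [0.6247, -0.2796, 0.1704]
tcp_rot: [-179.9, 0.6, 170.5]
wrist_force: [1.0, 0.5, -1.1]
opening: 0.019
grasp_force: 62.7
now [  0.6247  -0.2796   0.1704 170.4797] q1,q6 [-24.1 -14.6] open 0.019 t 19.4667
[ 0.0425  0.104   0.0074 -9.5203] rows 3.0
[ 0.06  0.11 -0.    0.4 ] rows 4.0
```

```bash
cat >> h.py <<'E'
def chips(n,im,th=None,z=.056,st=(.5489,.0198),show=1):
    poly=proj(n,[[st[0]+a,st[1]+b,.052] for a,b in((.107,.119),(.107,-.105),(-.107,-.105),(-.107,.119))]).astype(np.int32)
    m=np.zeros(im.shape[:2],np.uint8);cv2.fillConvexPoly(m,poly,255)
    g=im.max(2);th=th or .6*np.median(g[m>0]);b=((g<th)&(m>0)).astype(np.uint8)
    k,l,s,c=cv2.connectedComponentsWithStats(b)
    return [(at(n,c[i],z)[:2].round(3),int(s[i][4])) for i in range(1,k) if s[i][4]>=3]
E
python3 - <<'E'
from h import *
for n in("scene","top"):
    im=vision.camera(n);cv2.imwrite(f"pics/{n}6.png",im);print(n,*chips(n,im))
plan((.6,-.2,.17,179.6),(.551,-.055,.135,179.6))
E
```

```text
scene (array([ 0.596, -0.084]), 4) (array([ 0.577, -0.084]), 4) (array([ 0.622, -0.015]), 24) (array([ 0.575, -0.01 ]), 25) (array([ 0.482, -0.083]), 4) (array([0.623, 0.09 ]), 32) (array([ 0.532, -0.003]), 34) (array([0.527, 0.094]), 35) (array([0.441, 0.099]), 3)
top (array([0.623, 0.089]), 16) (array([ 0.62 , -0.017]), 18) (array([ 0.575, -0.012]), 15) (array([ 0.532, -0.005]), 25) (array([0.526, 0.092]), 18)
now [  0.6234  -0.2791   0.1646 170.4786] q1,q6 [-24.1 -14.6] open 0.0189 t 19.5667
[ 0.0362  0.0741 -0.0054 -9.1214] rows 2.0
[ 0.05    0.1447  0.035  -0.    ] rows 4.0
```

```bash
python3 drive.py '0.036 0.074 -0.005 -9.1 0;0.036 0.074 -0.005 -9.1 0;0.036 0.074 -0.005 -9.1 0' >/dev/null; python3 drive.py '0.05 0.145 0 0 0;0.05 0.145 0 0 0;0.05 0.145 0 0 0;0.05 0.145 0 0 0;0.05 0.145 0 0 0' >/dev/null; python3 drive.py '0 0 0 0 0;0 0 0 0 0'; python3 -c "
from h import *
plan((.551,-.055,.12,179.6))"
```

```text
time: 20.4
ee_pos: [0.5504, -0.0545, 0.167]
tcp_rot: [-180.0, -0.1, 179.6]
wrist_force: [0.5, -0.2, -2.3]
opening: 0.019
grasp_force: 62.6
now [  0.5504  -0.0545   0.167  179.6075] q1,q6 [-5.6 -5.3] open 0.019 t 20.4
[-0.0006 -0.0005  0.047   0.0075] rows 2.0
```

```bash
python3 drive.py '0 0 0.025 0 0;0 0 0.045 0 0;0 0 0.047 0 0;0 0 0.047 0 0;0 0 0.047 0 0';  python3 drive.py '0 0 0.002 0 0;0 0 0.002 0 0'; python3 drive.py '0 0 0.0015 0 0;0 0 0.0015 0 0'; python3 drive.py '0 0 0.0015 0 0;0 0 0.0015 0 0'
```

```text
time: 20.82
ee_pos: [0.5509, -0.0552, 0.1213]
tcp_rot: [-180.0, 0.0, 179.5]
wrist_force: [0.3, 0.3, -2.5]
opening: 0.0192
grasp_force: 62.6
time: 20.98
ee_pos: [0.5511, -0.0547, 0.1196]
tcp_rot: [-180.0, 0.1, 179.6]
wrist_force: [0.5, 0.7, -2.5]
opening: 0.019
grasp_force: 62.6
time: 21.15
ee_pos: [0.5508, -0.0545, 0.1175]
tcp_rot: [-180.0, 0.0, 179.6]
wrist_force: [0.1, 1.2, -1.9]
opening: 0.0194
grasp_force: 62.6
time: 21.32
ee_pos: [0.5508, -0.0544, 0.1162]
tcp_rot: [-180.0, 0.0, 179.6]
wrist_force: [-1.0, -0.5, 0.9]
opening: 0.0191
grasp_force: 62.8
```

```bash
python3 drive.py '0 0.014 0 0 0;0 0.028 0 0 0;0 0.042 0 0 0;0 0.056 0 0 0;0 0.07 0 0 0'; python3 drive.py '0 0.014 0 0 0;0 0.028 0 0 0;0 0.042 0 0 0;0 0.056 0 0 0;0 0.07 0 0 0';python3 drive.py '0 0.014 0 0 0;0 0.028 0 0 0;0 0.042 0 0 0;0 0.054 0 0 0;0 0.066 0 0 0';python3 drive.py '0 0 0 0 0;0 0 0 0 0'
python3 - <<'E'
from h import *
im=vision.camera("scene");cv2.imwrite("pics/w1.png",im);print(*chips("scene",im))
cv2.imwrite("pics/w1c.png",crop(im,240,140,160,130,5))
E
```

```text
time: 21.73
ee_pos: [0.5514, 0.016, 0.1162]
tcp_rot: [-180.0, 0.1, 179.6]
wrist_force: [0.3, -1.0, -0.1]
opening: 0.019
grasp_force: 62.9
time: 22.15
ee_pos: [0.5519, 0.0861, 0.1162]
tcp_rot: [-180.0, 0.1, 179.6]
wrist_force: [0.3, -2.4, 1.1]
opening: 0.0195
grasp_force: 63.0
time: 22.57
ee_pos: [0.5523, 0.1527, 0.1161]
tcp_rot: [-180.0, 0.0, 179.6]
wrist_force: [1.5, -2.9, 5.6]
opening: 0.0189
grasp_force: 63.5
time: 22.73
ee_pos: [0.5523, 0.1534, 0.1162]
tcp_rot: [179.9, 0.0, 179.7]
wrist_force: [-0.1, 3.0, 5.5]
opening: 0.0193
grasp_force: 63.5
(array([0.618, 0.081]), 943) (array([ 0.596, -0.084]), 4) (array([ 0.577, -0.084]), 4) (array([ 0.482, -0.083]), 4) (array([0.518, 0.137]), 21) (array([0.441, 0.099]), 3)
```

View pics/w1c.png

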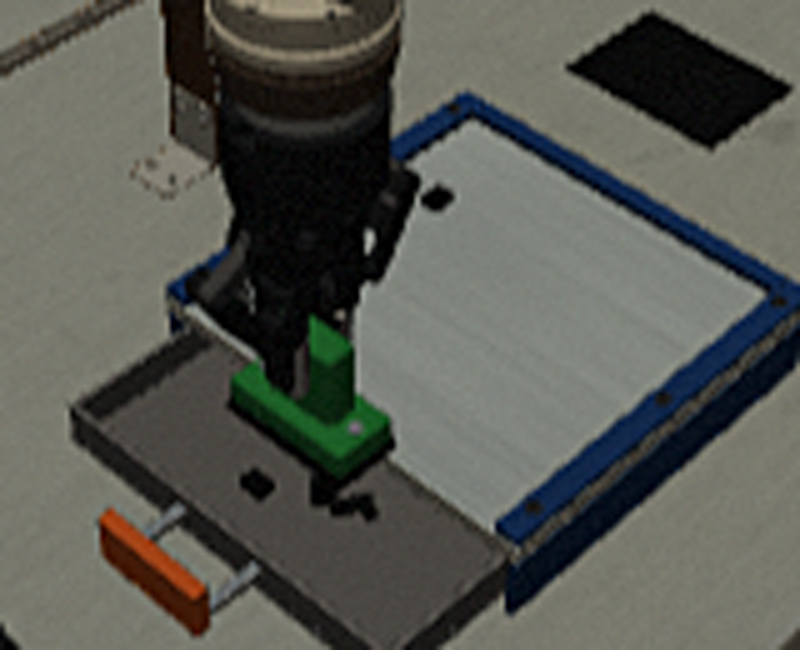

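The crop shows three chips in the drawer (258,485; 325,490; 355,507) and the pulled drawer. One chip is left at (437,198), and the L-chip is hidden behind the gripper. The next lane is the +x one.

```bash
python3 drive.py '0 0 -0.03 0 0;0 0 -0.03 0 0' >/dev/null; python3 drive.py '-0.062 -0.208 0 0 0;-0.062 -0.208 0 0 0;-0.062 -0.208 0 0 0;-0.062 -0.208 0 0 0;-0.062 -0.208 0 0 0' >/dev/null; python3 drive.py '-0.062 -0.208 0 0 0;0 0 0 0 0'  >/dev/null;  python3 -c "
from h import *
plan((.614,-.055,.1162,179.6))"
```

```text
now [  0.6117  -0.0658   0.1422 178.376 ] q1,q6 [-6.  -4.4] open 0.0194 t 23.5333
[-0.002   0.0109  0.026  -1.224 ] rows 1.0
```

```bash
python3 drive.py '0 0 0 0 0;0 0 0 0 0;0 0 0 0 0';  python3 -c "
from h import *
plan((.614,-.056,.1162,179.6))"
```

```text
time: 23.78
ee_pos: [0.61, -0.0484, 0.1451]
tcp_rot: [180.0, -0.1, 179.6]
wrist_force: [-0.1, 0.3, -2.1]
opening: 0.019
grasp_force: 62.6
now [  0.61    -0.0484   0.1451 179.6001] q1,q6 [-4.5 -4.1] open 0.019 t 23.7833
[-0.0041 -0.0076  0.0289  0.0001] rows 1.0
```

```bash
python3 drive.py '-0.004 -0.0075 0.01 0 0;-0.004 -0.0075 0.02 0 0;-0.004 -0.0075 0.026 0 0;-0.004 -0.0075 0.028 0 0;-0.004 -0.0075 0.029 0 0'; python3 drive.py '0 0.014 0 0 0;0 0.028 0 0 0;0 0.042 0 0 0;0 0.056 0 0 0;0 0.07 0 0 0'; python3 drive.py '0 0.014 0 0 0;0 0.028 0 0 0;0 0.042 0 0 0;0 0.056 0 0 0;0 0.07 0 0 0';python3 drive.py '0 0.014 0 0 0;0 0.028 0 0 0;0 0.042 0 0 0;0 0.056 0 0 0;0 0.068 0 0 0';python3 drive.py '0 0 0 0 0;0 0 0 0 0'
python3 - <<'E'
from h import *
im=vision.camera("scene");cv2.imwrite("pics/w2.png",im);print(*chips("scene",im))
t=vision.camera("top");cv2.imwrite("pics/w2t.png",t)
E
```

```text
time: 24.2
ee_pos: [0.6136, -0.0558, 0.1162]
tcp_rot: [-180.0, -0.1, 179.6]
wrist_force: [-4.4, 0.4, 6.8]
opening: 0.0191
grasp_force: 63.6
time: 24.62
ee_pos: [0.6145, 0.0159, 0.1166]
tcp_rot: [180.0, -0.0, 179.6]
wrist_force: [-0.4, 0.5, -2.7]
opening: 0.0192
grasp_force: 62.5
time: 25.03
ee_pos: [0.6151, 0.0854, 0.1167]
tcp_rot: [-180.0, -0.0, 179.6]
wrist_force: [0.9, -0.8, -2.4]
opening: 0.0192
grasp_force: 62.5
time: 25.45
ee_pos: [0.6156, 0.1535, 0.1167]
tcp_rot: [180.0, 0.0, 179.6]
wrist_force: [-0.7, 0.3, -2.1]
opening: 0.0191
grasp_force: 62.6
time: 25.62
ee_pos: [0.6156, 0.1527, 0.1166]
tcp_rot: [-180.0, -0.0, 179.6]
wrist_force: [0.7, 1.2, -1.8]
opening: 0.0193
grasp_force: 62.5
(array([ 0.596, -0.084]), 4) (array([ 0.577, -0.084]), 4) (array([ 0.482, -0.083]), 4) (array([0.635, 0.125]), 138) (array([0.583, 0.136]), 21) (array([0.441, 0.099]), 3)
```

```bash
python3 drive.py '0 0 -0.03 0 0;0 0 -0.03 0 0' >/dev/null; python3 drive.py '0.06 -0.2 0 0 0;0.06 -0.2 0 0 0;0.06 -0.2 0 0 0;0.06 -0.2 0 0 0;0.06 -0.2 0 0 0' >/dev/null; python3 drive.py '0 0 0 0 0;0 0 0 0 0;0 0 0 0 0';  python3 - <<'E'
from h import *
im=vision.camera("scene");t=vision.camera("top");print(*chips("scene",im))
cv2.imwrite("pics/w3.png",np.vstack([crop(im,230,145,170,120,4),crop(t,280,160,170,40,4)]))
plan((.58,-.15,.17,179.6),(.6233,-.2777,.17,170.5))
E
```

```text
time: 26.55
ee_pos: [0.5544, -0.0477, 0.147]
tcp_rot: [180.0, 0.0, 179.5]
wrist_force: [0.1, 0.1, -2.1]
opening: 0.0191
grasp_force: 62.5
(array([ 0.634, -0.084]), 4) (array([ 0.573, -0.064]), 194) (array([ 0.482, -0.083]), 4) (array([0.441, 0.099]), 3)
now [  0.5546  -0.0465   0.1468 179.6228] q1,q6 [-4.8 -4.4] open 0.019 t 26.65
[-0.026  -0.1033 -0.0232  0.0228] rows 3.0
[-0.0442 -0.1274 -0.      9.1   ] rows 4.0
```

View pics/w3.png

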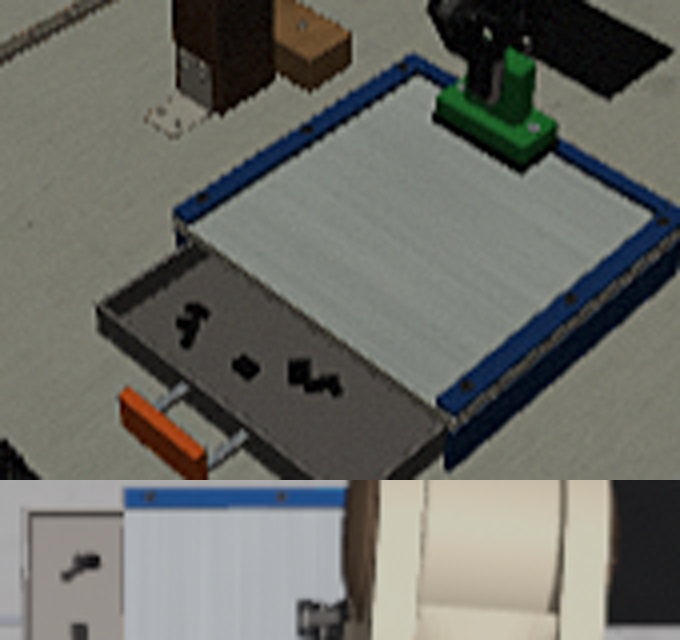

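All five chips are in the drawer (crop 190,325; 245,365; 300–335,375) and the plate is clean. The scraper goes back now.

```bash
python3 drive.py '-0.026 -0.103 -0.023 0 0;-0.026 -0.103 -0.023 0 0;-0.026 -0.103 -0.023 0 0;-0.026 -0.103 -0.023 0 0' >/dev/null; python3 drive.py '-0.042 -0.118 0 0 0;-0.042 -0.118 0 0 0;-0.042 -0.118 0 0 0;-0.042 -0.118 0 0 0;-0.042 -0.118 0 0 0' >/dev/null; python3 drive.py '0 0 0 0 0;0 0 0 0 0';  python3 - <<'E'
from h import *
plan((.622,-.268,.07,179.6))
E
```

```text
time: 27.57
ee_pos: [0.621, -0.267, 0.1698]
tcp_rot: [180.0, -0.0, 179.7]
wrist_force: [-0.1, -0.0, -2.2]
opening: 0.0191
grasp_force: 62.5
now [  0.621   -0.267    0.1698 179.6868] q1,q6 [-23.3 -23. ] open 0.0191 t 27.5667
[-0.001  -0.001   0.0998  0.0868] rows 3.0
```

```bash
python3 drive.py '0 0 0.04 0 0;0 0 0.08 0 0;0 0 0.099 0 0;0 0 0.101 0 0;0 0 0.101 0 0';python3 drive.py '0 0 0.0015 0 0;0 0 0.0025 0 0;0 0 0.0025 0 0'; python3 drive.py '0 0 0.0015 0 0;0 0 0.0015 0 0'
```

```text
time: 27.98
ee_pos: [0.6204, -0.2668, 0.0684]
tcp_rot: [180.0, -0.0, 179.7]
wrist_force: [-0.3, 0.6, -1.1]
opening: 0.0192
grasp_force: 65.3
time: 28.23
ee_pos: [0.621, -0.2684, 0.067]
tcp_rot: [-180.0, 0.1, 179.6]
wrist_force: [0.6, 0.5, -1.4]
opening: 0.019
grasp_force: 65.3
time: 28.4
ee_pos: [0.621, -0.2687, 0.0651]
tcp_rot: [-180.0, 0.0, 179.6]
wrist_force: [0.5, 0.1, 0.1]
opening: 0.0188
grasp_force: 65.6
```

```bash
python3 drive.py '0 0 0.001 0 0;0 0 0.001 0 0'; python3 drive.py '0 0 0 0 .05;0 0 0 0 .05;0 0 0 0 .05;0 0 0 0 .05'; python3 drive.py '0 0 -0.03 0 .05;0 0 -0.06 0 .05;0 0 -0.1 0 .05;0 0 -0.12 0 .05;0 0 -0.12 0 .05' ;  python3 - <<'E'
from h import *
plan((.55,-.1,.185,179.6),(.5483,.1,.185,179.6),(.5483,.31,.15,179.6))
E
```

```text
time: 28.57
ee_pos: [0.6211, -0.2687, 0.065]
tcp_rot: [-180.0, 0.1, 179.6]
wrist_force: [-0.4, 2.0, 4.7]
opening: 0.0192
grasp_force: 66.5
time: 28.9
ee_pos: [0.6207, -0.2687, 0.0636]
tcp_rot: [-180.0, -0.0, 179.6]
wrist_force: [-0.1, 0.1, 0.1]
opening: 0.0499
grasp_force: 0.0
time: 29.32
ee_pos: [0.6222, -0.2693, 0.1901]
tcp_rot: [-179.8, 0.4, 179.6]
wrist_force: [0.4, 0.7, 0.1]
opening: 0.0499
grasp_force: 0.0
now [  0.6222  -0.2693   0.1901 179.5791] q1,q6 [-23.4 -23. ] open 0.0499 t 29.3167
[ 0.0734  0.1688  0.0051 -0.0209] rows 5.0
[ 0.0031  0.2    -0.     -0.    ] rows 5.0
[ 0.0015  0.21    0.035  -0.    ] rows 6.0
```

```bash
python3 drive.py '0.073 0.169 0.005 0 .035;0.073 0.169 0.005 0 .035;0.073 0.169 0.005 0 .035;0.073 0.169 0.005 0 .035;0.073 0.169 0.005 0 .035' >/dev/null; python3 drive.py '0.002 0.19 0 0 .035;0.002 0.19 0 0 .035;0.002 0.19 0 0 .035;0.002 0.19 0 0 .035;0.002 0.19 0 0 .035' >/dev/null;  python3 drive.py '0 0.17 0.03 0 .035;0 0.17 0.03 0 .035;0 0.17 0.03 0 .035;0 0.17 0.03 0 .035;0 0.17 0.03 0 .035' >/dev/null; python3 drive.py '0 0 0 0 .035;0 0 0 0 .035';  python3 - <<'E'
from h import *
plan((.549,.2605,.058,179.6))
t=vision.camera("top");s=vision.camera("scene");cv2.imwrite("pics/t9.png",t);cv2.imwrite("pics/s9.png",s)
print(fit(dict(top=t),[.621,-.268,.002,0],SCR,"g",fixz=.002))
print(fit(dict(top=t),[.5935,.3403,0,-10],BUND,fixz=0))
m=cv2.inRange(cv2.cvtColor(t,cv2.COLOR_BGR2HSV),(5,150,100),(20,255,255));m[:185]=0;m[225:]=0;m[:,:260]=0;m[:,300:]=0
a=np.argwhere(m);print(len(a),at("top",a.mean(0)[::-1],.05) if len(a) else "")
E
```

```text
time: 30.73
ee_pos: [0.5493, 0.2608, 0.1482]
tcp_rot: [-180.0, -0.1, 179.6]
wrist_force: [-1.1, -0.3, -0.2]
opening: 0.035
grasp_force: 0.0
now [  0.5493   0.2608   0.1482 179.639 ] q1,q6 [25.4 25.8] open 0.035 t 30.7333
[ 0.0003 -0.0003  0.0902  0.039 ] rows 3.0
(array([ 0.621 , -0.27  ,  0.002 , -0.6912]), np.float64(34.8), np.float64(53.0))
(array([  0.6032,   0.3577,   0.    , -64.8616]), np.float64(136.75555555555556), np.float64(273.878431372549))
0
```

```bash
python3 drive.py '0 0 0.04 0 .035;0 0 0.08 0 .035;0 0 0.09 0 .035;0 0 0.09 0 .035' 40; python3 drive.py '0 0 0 0 0;0 0 0 0 0;0 0 0 0 0;0 0 0 0 0' 40;  python3 drive.py '0 -0.02 0 0 0;0 -0.04 0 0 0;0 -0.06 0 0 0;0 -0.08 0 0 0;0 -0.08 0 0 0'; python3 drive.py '0 -0.003 0 0 0;0 -0.003 0 0 0;0 -0.003 0 0 0'
```

```text
time: 31.17
ee_pos: [0.548, 0.2587, 0.0559]
tcp_rot: [-179.9, -0.3, 179.5]
wrist_force: [-0.6, -0.0, 0.6]
opening: 0.0353
grasp_force: 0.0
time: 31.5
ee_pos: [0.5509, 0.2613, 0.0617]
tcp_rot: [179.9, 0.2, 179.6]
wrist_force: [-1.1, -2.4, 7.0]
opening: 0.0089
grasp_force: 42.8
time: 31.92
ee_pos: [0.5503, 0.1815, 0.062]
tcp_rot: [179.6, 0.2, 179.6]
wrist_force: [-3.7, 8.5, 7.5]
opening: 0.0086
grasp_force: 46.4
time: 32.17
ee_pos: [0.5503, 0.1814, 0.062]
tcp_rot: [179.6, 0.2, 179.7]
wrist_force: [-1.7, 17.1, 5.8]
opening: 0.0085
grasp_force: 46.3
```

```bash
python3 drive.py '0 0 0 0 .035;0 0 0 0 .035;0 0 0 0 .035' ; python3 drive.py '0 0 -0.04 0 .055;0 0 -0.08 0 .055;0 0 -0.12 0 .055;0 0 -0.12 0 .055' >/dev/null; python3 drive.py '0.1 -0.15 0 0 .055;0.1 -0.15 0 0 .055;0.1 -0.15 0 0 .055;0.1 -0.15 0 0 .055;0.1 -0.15 0 0 .055' >/dev/null;  python3 - <<'E'
from h import *
t=vision.camera("top");s=vision.camera("scene");cv2.imwrite("pics/t10.png",t);cv2.imwrite("pics/s10.png",s)
b=fit(dict(top=t,scene=s),[.5935,.3403,0,-10],BUND);print(b,fit(dict(top=t),[.5935,.3403,0,-10],BUND,fixz=0))
print(fit(dict(top=t),[.621,-.268,.002,0],SCR,"g",fixz=.002)[0])
m=cv2.inRange(cv2.cvtColor(t,cv2.COLOR_BGR2HSV),(5,150,100),(20,255,255));m[:185]=0;m[225:]=0;m[:,:260]=0;m[:,305:]=0
a=np.argwhere(m);print(len(a),at("top",a.mean(0)[::-1],.05) if len(a) else "")
plan((.55,.2,.17,175),(.593,.34,.12,170))
E
```

```text
time: 32.42
ee_pos: [0.5494, 0.1779, 0.0598]
tcp_rot: [180.0, 0.1, 179.6]
wrist_force: [0.3, -0.4, 0.5]
opening: 0.0348
grasp_force: 0.0
(array([  0.5941,   0.341 ,  -0.0008, -10.3071]), np.float64(75.54680464778504), np.float64(84.6452795933188)) (array([ 0.5933,  0.3401,  0.    , -8.4569]), np.float64(28.3437908496732), np.float64(29.005083514887435))
[ 0.6215 -0.2698  0.002  -2.0354]
67 [0.5488 0.1812 0.05  ]
now [  0.447    0.0267   0.1797 179.3989] q1,q6 [3.4 4. ] open 0.055 t 33.2667
[-0.1012  0.1743  0.0097  4.3989] rows 5.0
[-0.0306  0.1432  0.05    5.    ] rows 4.0
```

```bash
python3 drive.py '-0.1 0.174 0.01 4.4 .045;-0.1 0.174 0.01 4.4 .045;-0.1 0.174 0.01 4.4 .045;-0.1 0.174 0.01 4.4 .045;-0.1 0.174 0.01 4.4 .045' 40 >/dev/null; python3 drive.py '-0.03 0.14 0.04 4.5 .045;-0.03 0.14 0.04 4.5 .045;-0.03 0.14 0.04 4.5 .045;-0.03 0.14 0.04 4.5 .045;-0.03 0.14 0.04 4.5 .045' >/dev/null; python3 drive.py '0 0 0 0 .045;0 0 0 0 .045'; python3 -c "
from h import *
plan((.5935,.3405,.1,170.5),(.5935,.3405,.043,170.5))"
```

```text
time: 34.27
ee_pos: [0.5907, 0.3391, 0.1285]
tcp_rot: [-180.0, -0.0, 170.7]
wrist_force: [-0.6, -1.1, 0.1]
opening: 0.0448
grasp_force: 0.0
now [  0.5907   0.3391   0.1285 170.7049] q1,q6 [29.9 39.2] open 0.0448 t 34.2667
[-0.0025  0.0018  0.0285  0.2049] rows 1.0
[ 0.     0.     0.057 -0.   ] rows 2.0
```

```bash
python3 drive.py '-0.0025 0.002 0.03 0 .045;-0.0025 0.002 0.06 0 .045;-0.0025 0.002 0.085 0 .045;-0.0025 0.002 0.085 0 .045;-0.0025 0.002 0.085 0 .045' 40; python3 drive.py '0 0 0 0 0;0 0 0 0 0;0 0 0 0 0;0 0 0 0 0' 40;  python3 drive.py '0 0 -0.04 0 0;0 0 -0.08 0 0;0 0 -0.08 0 0;0 0 -0.08 0 0'; python3 -c "
from h import *
plan((.55,.02,.12,179.6))"
```

```text
time: 34.68
ee_pos: [0.5932, 0.3392, 0.0438]
tcp_rot: [-179.9, -0.1, 170.6]
wrist_force: [-0.2, 0.2, 1.2]
opening: 0.045
grasp_force: 0.0
time: 35.02
ee_pos: [0.5948, 0.3408, 0.0469]
tcp_rot: [179.9, 0.2, 170.7]
wrist_force: [-0.1, -2.3, 7.1]
opening: 0.0231
grasp_force: 40.1
time: 35.35
ee_pos: [0.5953, 0.3414, 0.1287]
tcp_rot: [179.7, 0.3, 170.7]
wrist_force: [-0.2, 0.3, -1.4]
opening: 0.0236
grasp_force: 39.7
now [  0.5953   0.3414   0.1287 170.6789] q1,q6 [29.8 39.2] open 0.0236 t 35.35
[-0.0074 -0.3245  0.0087 -8.9211] rows 8.0
```

```bash
python3 drive.py '-0.004 -0.162 0 0 0;-0.004 -0.162 0 0 0;-0.004 -0.162 0 0 0;-0.004 -0.162 0 0 0;-0.004 -0.162 0 0 0' >/dev/null; python3 drive.py '-0.004 -0.162 0 -8.9 0;-0.004 -0.162 0 -8.9 0;-0.004 -0.162 0 -8.9 0;-0.004 -0.162 0 -8.9 0;-0.004 -0.162 0 -8.9 0' >/dev/null; python3 drive.py '0 0 0 0 0;0 0 0 0 0'; python3 -c "
from h import *
plan((.55,.02,.1,179.6))"
```

```text
time: 36.35
ee_pos: [0.5491, 0.0196, 0.1237]
tcp_rot: [180.0, 0.0, 179.5]
wrist_force: [-0.0, -0.2, -1.2]
opening: 0.023
grasp_force: 39.9
now [  0.5491   0.0196   0.1237 179.5429] q1,q6 [2.  2.5] open 0.023 t 36.35
[-0.0009  0.0004  0.0237 -0.0571] rows 1.0
```

```bash
python3 drive.py '0 0 0.012 0 0;0 0 0.022 0 0;0 0 0.023 0 0;0 0 0.023 0 0'; python3 drive.py '0 0 0.0015 0 0;0 0 0.0015 0 0;0 0 0.0025 0 0;0 0 0.0025 0 0'
```

```text
time: 36.68
ee_pos: [0.5486, 0.0204, 0.0992]
tcp_rot: [-180.0, -0.1, 179.7]
wrist_force: [-0.2, -1.2, -1.2]
opening: 0.023
grasp_force: 40.4
time: 37.02
ee_pos: [0.5489, 0.0201, 0.0988]
tcp_rot: [180.0, 0.0, 179.6]
wrist_force: [-4.2, 1.4, 7.0]
opening: 0.0233
grasp_force: 41.2
```

```bash
python3 drive.py '0 0 0 0 .045;0 0 0 0 .045;0 0 0 0 .045' ; python3 drive.py '0 0 -0.04 0 .045;0 0 -0.08 0 .045;0 0 -0.12 0 .045;0 0 -0.12 0 .045'; python3 drive.py '0.16 0.13 -0.02 0 .045;0.16 0.13 -0.02 0 .045;0.16 0.13 -0.02 0 .045;0.16 0.13 -0.02 0 .045;0.16 0.13 -0.02 0 .045' >/dev/null; python3 drive.py '0 0 0 0 .045;0 0 0 0 .045';  python3 - <<'E'
from h import *
t=vision.camera("top");s=vision.camera("scene")
print(fit(dict(top=t,scene=s),[.55,.02,.05,0],BUND))
print(fit(dict(top=t),[.621,-.268,.002,0],SCR,"g",fixz=.002)[0])
for x,y in((.505,.43),(.427,.43),(.465,.372)): print(fit(dict(top=t),[x,y,.002,0],BLOCK,fixz=.002)[0])
cv2.imwrite("pics/end.png",np.vstack([crop(t,190,135,280,130,2.8),crop(s,170,110,280,80,2.8)]))
E
```

```text
time: 37.27
ee_pos: [0.549, 0.0195, 0.0979]
tcp_rot: [-180.0, -0.0, 179.6]
wrist_force: [0.4, -0.3, -0.5]
opening: 0.045
grasp_force: 0.0
time: 37.6
ee_pos: [0.551, 0.0195, 0.2263]
tcp_rot: [180.0, 0.6, 179.6]
wrist_force: [1.6, 0.6, 0.4]
opening: 0.0448
grasp_force: 0.0
time: 38.18
ee_pos: [0.3891, 0.1518, 0.2388]
tcp_rot: [180.0, 0.1, 179.8]
wrist_force: [0.7, -0.4, -0.3]
opening: 0.0448
grasp_force: 0.0
(array([0.548 , 0.0204, 0.0515, 0.6706]), np.float64(358.04859905710924), np.float64(367.36177274188367))
[ 0.6207 -0.2697  0.002  -1.8635]
[0.5046 0.4277 0.002  7.3158]
[ 0.4243  0.4269  0.002  -8.8578]
[0.4627 0.3689 0.002  2.5044]
```

View pics/end.png

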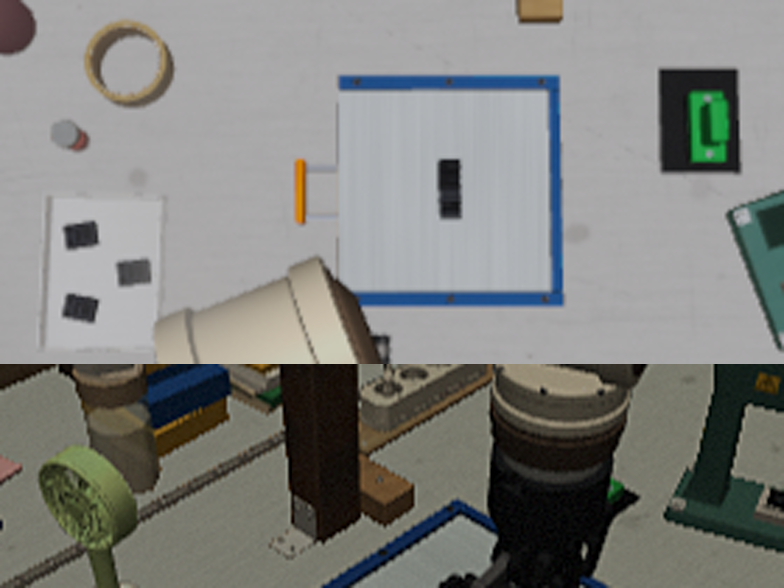

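The final picture shows the bundle on the plate (450,188), the drawer shut with its bar at its starting place (300,190), the three blocks in the tray, and the scraper upright on its mat. The tape roll and the vial haven't moved.

```bash
python3 -c "
from workcell import bot, vision, workorder
print(workorder.job_done())"
```

```text
the job is handed in; nothing more can be done
None
```

I handed the job in at about 38 s of robot time with every step done: three blocks in the tray, five chips in the shut drawer, scraper upright on its mat, fresh bundle on the clean plate, tape roll and vial untouched; the judge's verdict was not shown.

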